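# Load the viewing dish, then angle the mirror under it for the camera

## Robot

A 7-joint arm with a two-finger parallel gripper is mounted at the origin on the work surface. World frame = base frame: x ahead of the robot, y to its left, z up, the work surface at z = 0. Lengths are in m, angles in rad, forces in N, time in s.
With the tool pointing down it reaches from about 0.4 to 0.925 m from the base axis. Payload 5.6 kg.
Tool frame: the origin (TCP) lies on the centre line of the jaws, within the pads' length; the fingertips stand 14 mm ahead of it and the grasp point (between the pads) lies 5 mm behind it; y points along the fingers, x is the direction in which the jaws open and shut, and the axes are right-handed (so a half turn about y gives the same grasp; the last joint's range is limited). The gripper opens to 85 mm and grips with 20 to 120 N. Pads are 22 mm wide; open, the fingers measure 114 mm over their backs; the gripper's body (76 mm by 85 mm) begins 54 mm behind the grasp point. The pads swing forward as they close: fully open they stand 13 mm farther back than shut.
Start: joints at [-1.336, 0.468, -0.012, 1.603, 0.006, 1.071, -0.056], TCP at [0.178, 0.625, 0.245] pointing down, gripper open.
Joint ranges: [-2.53, 2.53], [-0.31, 2.02], [-1.57, 1.55], [0.28, 2.44], [-1.29, 4.43], [0.15, 1.84], [-2.92, 2.92]. Speed limits (rad/s): [2.57, 2.57, 3.14, 3.14, 3.14, 3.14, 3.14].

## Interface

Orientations are given as [roll, pitch, yaw] about the fixed x, y, z axes, in that order (R = Rz(yaw) Ry(pitch) Rx(roll)).
In Python, from plant import read_state, read_camera, close_job gives the robot as it stands.
- The arm moves only by the tool arm_command, never from a script. Its argument "targets" is a list of rows, each a list of 7 numbers: the shift along the tool's x, y, z in cm, then the turn, a rotation vector about the tool's x, y, z in rad, then the finger opening in cm, from 0 to 8.54. A call has 1 to 5 rows; each row shifts and turns the commanded pose from where the row before left it, along the tool's axes as they then stand; what a row does not reach is not made up. A row lasts 1/8 s, in which the tool goes at most 62.5 mm and 10.7 degrees, less where a joint would pass 70% of its speed; a pose out of reach is approached as far as the arm can. A call with a gripper value outside its range is refused whole. The fingers move at their own pace and stop on an object; the grip force is fixed at half the most. Time passes only in rows, so rows that do not move let the fingers close. It gives the time, the measured TCP pose, the force and the opening at its end, in the units of the state.
- read_state(): the state, without advancing time (a new reading comes with each control period).
- read_camera(name): name is "scene" or "top"; returns a dict with "frame" (420x560x3 uint8, red, green, blue), "fx", "fy", "cx", "cy" (pixels), "k1" (the pictures are not rectified: a ray, as slopes to the right and down, at radius r is drawn at 1 + k1 r^2 times it, then the intrinsics apply), "rvec" (rotation vector, rad) and "tvec" (3), from world to camera coordinates, as OpenCV has them. Camera axes: x right, y down, z forward; pixel columns grow to the right and rows downward; lengths in m; the calibration is good to about 2 mm. A picture is of the moment at which its call begins. There is no depth.
- close_job(): hands the job in, once; it reports no verdict.
The state is a dict: "time": time; "qpos": joint angles; "joint_velocities": joint speeds; "effort": joint torques, N m; "tool_pos": TCP position; "orientation": TCP orientation; "wrist_force": force on the tool from outside, world axes, zero at the start; "ft_torque": the same for the moment, N m; "grip_width": finger opening in m.
Only numpy, scipy, OpenCV 4.12 (cv2) and the standard library are available. Lean on these libraries where they do the work, as an engineer would, in place of code of your own. Each camera call takes 0.05 s, during which the arm holds its last target.

## Task

Pick up the steel tray by its upright black grip and tip it close over the glass-bottomed dish of the viewing stand so that all four ceramic pellets slide gently in, without the gripper touching them, then set the empty tray upright on the bench and let it go. Now move the stand's mirror by the black ball on its lever until the red cross under the dish is reflected to the inspection camera's lens, seen in the middle of the mirror. Finish still holding the ball with the fingers, the mirror steady at that angle (it springs back when let go), with the camera, bottle, beaker and jar left where they were.

Things in the scene. Friction and masses are not known exactly. Their poses are not given: they have to be found in the camera images.
- stand: Fixed cream and grey viewing stand, 150 (x) by 166 (y) by 140 mm high. Origin: centre of its underside; x points towards the camera, y to the side with the lever, z up. On top a square dish with clear glass floor: 134 by 146 mm inside, floor at z = 121 mm, rim 8 mm thick, rim top at z = 140 mm. Below it, between two cheeks, is the mirror.
- dish (a point): Centre of the dish's glass floor, on its upper face, 121 mm above the bench.
- cross (a point): Centre of the red cross (34 mm) printed on the underside of the dish's glass floor, 115 mm above the bench, straight above the mirror's centre.
- mirror (a joint): Angle of the mirror, rad: 0 parked (face level, looking straight up at the cross), up to 1.05 as its face turns to look towards the camera (about the stand's +y axis, the ball moving to the stand's +x). A light spring brings it back to 0 when let go (1 to 2 N at the ball).
- mirror_mid (a point): Centre of the mirror's face (glass 96 by 108 mm), on its turning axis (along the stand's y), 62 mm above the bench; it stays put as the mirror turns. The lens sees the cross in the middle of the mirror when the face normal halves the angle between the directions from here to the cross and to the lens.
- ball: Black ball, 28 mm across, on the end of the mirror's lever (8 mm rod, coming from below); origin: its centre, 140 mm from the mirror's axis. At mirror angle m the lever leans 0.78 - m rad from upright to the stand's -x: in the stand's frame the ball is at x = -140 sin(0.78 - m), y = 106, z = 62 + 140 cos(0.78 - m) mm. It is free from above.
- sightline: Not a solid part: the path of the red cross's reflection as it leaves the middle of the mirror. Origin at the mirror's centre; z points along the reflected ray: straight up when the mirror is parked, leaning to the stand's +x by twice the mirror's angle; y as the stand's.
- lens (a point): Centre of the front of the inspection camera's lens (small white camera, black lens barrel 28 mm across, on a steel post with black base), on the stand's +x side, in line with its middle, 0.19 to 0.26 m from the mirror's centre, 70 to 186 mm above the bench; it sees the whole mirror. Body and post (219 mm high) reach to 140 mm behind it.
- tray: Loose stainless tray, 125 (x) by 68 (y) mm, floor 3 mm thick, walls 17 mm high at both sides and back, open at the front (+x end). Origin: centre of its underside; z up. About 0.16 kg. The pellets lie on its front half and begin to slide at a slope of roughly 16 to 23 degrees.
- tray_grip (a point): Where to hold the tray: on the upright black grip plate at its back, 10 mm thick (along the tray's x), 44 mm wide (along y), top 60 mm above the tray's underside. This point is 62.5 mm behind the tray's origin and 45 mm above the underside.
- tray_lip (a point): Middle of the tray's open front edge, on the upper face of its floor, 62.5 mm in front of the tray's origin.
- pellet0: Cream ceramic pellet, a disc 24 mm across and 11 mm thick, 18 g; origin: centre of its underside. It starts flat on the tray's front half.
- pellet1: Rust-brown ceramic pellet, same size as pellet0.
- pellet2: Cream ceramic pellet, same size as pellet0.
- pellet3: Rust-brown ceramic pellet, same size as pellet0.
- reagent: Bystander: amber bottle with blue cap, 68 mm across, 135 mm high; origin: centre of its underside.
- beaker: Bystander: clear glass beaker, 68 mm across, 85 mm high; origin: centre of its underside.
- jar: Bystander: white jar with red cap, 52 mm across, 70 mm high; origin: centre of its underside.
Mind the look-alikes: they are no part of the job. There is more than one size of the tray; the one meant has the size given above.

How it is judged:
By the outcome, as a careful person would: the job done as asked, in the order asked, and still so for the second after the job is handed in, while the arm keeps its last pose, push and grip.
It also fails if it takes over 72 s, if anything falls off the work surface, if the arm or the gripper's body presses on something with over 40 N, if the wrist force passes 120 N, or if a joint passes its speed limit or range.

## Working session

There is one attempt and no reset: what is moved stays moved. The work goes in short steps, Python scripts to look and compute and a tool call to move; the robot and the scene stay as the last step left them, time stands still between calls to the robot, and variables do not carry over. Pictures are saved under pics/ and viewed, and the job is handed in when it is done.

Besides the shell and the picture viewer there is one more tool, called after "Emit:" by a JSON object that holds its "method" and its "body". arm_command: Moves the arm, as the interface text tells. Its arguments: {"type":"object","properties":{"targets":{"type":"array"}},"required":["targets"]}

```bash
mkdir -p pics; ls; python3 - <<'E'
from plant import read_state, read_camera
import cv2
s=read_state();print(s)
for n in("scene","top"):
    c=read_camera(n);cv2.imwrite(f"pics/{n}0.png",cv2.resize(c["frame"][:,:,::-1],(800,600),interpolation=cv2.INTER_CUBIC));print({k:v for k,v in c.items() if k!="frame"})
E
```

```text
pics
{'time': 0.0, 'qpos': array([-1.33600897,  0.46837404, -0.01160833,  1.60366495,  0.00601473,
        1.07139699, -0.05631523]), 'joint_velocities': array([ 0.0002328 ,  0.00056765,  0.00080891, -0.00070473,  0.00040136,
       -0.00177433,  0.00159723]), 'effort': array([ 5.20214110e-05, -5.32394063e+01,  2.13503715e-02, -2.51293141e+01,
        1.14076174e-02,  7.78087269e-03,  1.33272047e-05]), 'tool_pos': array([0.17816255, 0.62453112, 0.24432324]), 'orientation': array([-1.57093268,  0.00180385,  1.29294185]), 'wrist_force': array([-0.37591038,  0.37673235,  0.20141732]), 'ft_torque': array([0.05877962, 0.01582027, 0.02833736]), 'grip_width': 0.08558162598293904}
{'fx': 512.2456777423026, 'fy': 512.2456777423026, 'cx': 275.69931428391413, 'cy': 208.3607500929597, 'k1': -0.10813175370335451, 'rvec': array([ 2.23955033,  1.17195695, -0.3761935 ]), 'tvec': array([-0.29255786, -0.31322201,  1.89905873])}
{'fx': 406.0483834369114, 'fy': 406.0483834369114, 'cx': 275.8203361722992, 'cy': 209.784055162986, 'k1': 0.02901462260091947, 'rvec': array([ 2.11882682, -2.15937685,  0.20479153]), 'tvec': array([-0.06373227,  0.59999789,  1.05422081])}
```

View pics/scene0.png

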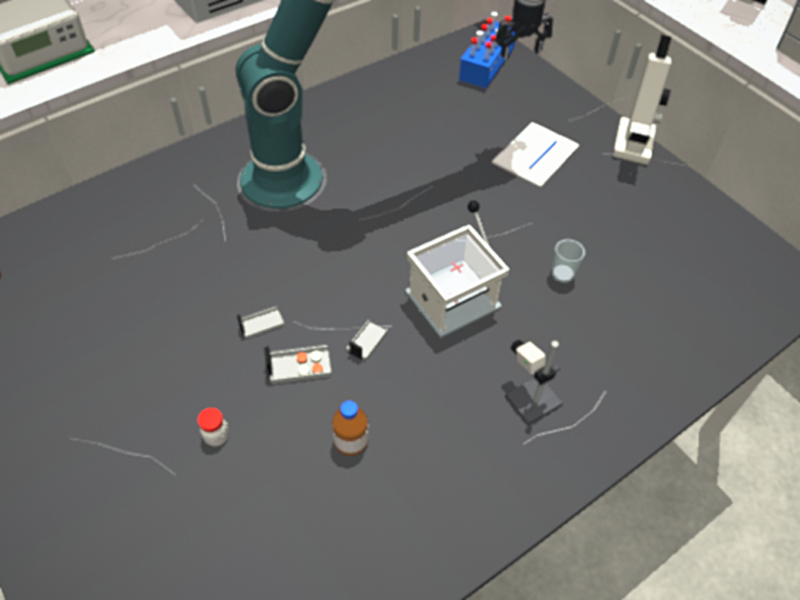

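View pics/top0.png

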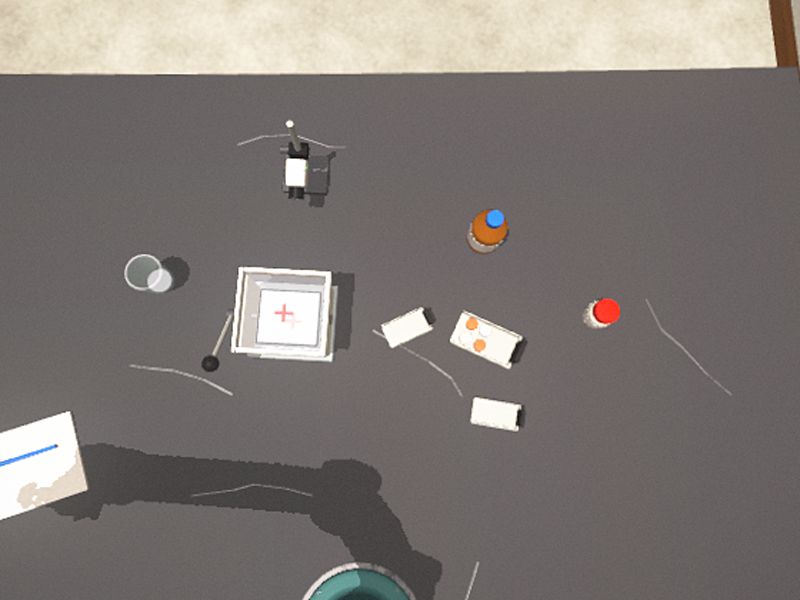

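```bash
cat > h.py <<'E'
from plant import read_state, read_camera
import cv2, numpy as np
from scipy.spatial.transform import Rotation as R
from scipy.optimize import least_squares
def crop(c,name,u0,v0,w,h,k):
    f=c["frame"][v0:v0+h,u0:u0+w,::-1]
    im=cv2.resize(f,None,fx=k,fy=k,interpolation=cv2.INTER_CUBIC)
    for i in range(0,w,10):
        cv2.line(im,(i*k,0),(i*k,6 if i%50 else 12),(0,255,0),1)
        if (u0+i)%20==0: cv2.putText(im,str(u0+i),(i*k,22),0,.38,(0,255,0),1)
    for i in range(0,h,10):
        cv2.line(im,(0,i*k),(6,i*k),(0,255,0),1)
        if (v0+i)%20==0: cv2.putText(im,str(v0+i),(8,i*k+4),0,.38,(0,255,0),1)
    cv2.imwrite("pics/"+name,im)
def K(c): return np.array([[c["fx"],0,c["cx"]],[0,c["fy"],c["cy"]],[0,0,1]])
def D(c): return np.array([c["k1"],0,0,0])
def proj(c,P): return cv2.projectPoints(np.array(P,float).reshape(-1,3),c["rvec"],c["tvec"],K(c),D(c))[0].reshape(-1,2)
def ray(c,uv):
    n=cv2.undistortPointsIter(np.array([[uv]],float),K(c),D(c),None,None,(3,50,1e-9))[0,0]
    Rm=cv2.Rodrigues(c["rvec"])[0]; o=-Rm.T@c["tvec"]; d=Rm.T@np.array([n[0],n[1],1]); return o,d/np.linalg.norm(d)
def at_z(c,uv,z):
    o,d=ray(c,uv); return o+d*(z-o[2])/d[2]
def tri(rs):
    A=np.zeros((3,3));b=np.zeros(3)
    for o,d in rs:
        M=np.eye(3)-np.outer(d,d);A+=M;b+=M@o
    return np.linalg.solve(A,b)
def tool():
    s=read_state(); return s["tool_pos"],R.from_euler("xyz",s["orientation"]),s
E
python3 - <<'E'
from h import *
s=read_camera("scene");t=read_camera("top")
# note pics 560x420 ; tray
crop(t,"t_tray.png",300,200,80,110,7) if 0 else crop(t,"t_tray.png",260,205,110,80,7)
crop(t,"t_stand.png",135,180,110,85,7)
crop(t,"t_cam.png",170,75,90,75,7)
crop(s,"s_tray.png",160,205,120,75,6)
crop(s,"s_stand.png",275,130,100,100,6)
crop(s,"s_cam.png",330,220,80,80,7)
E
```

```text
(no output)
```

View pics/t_tray.png

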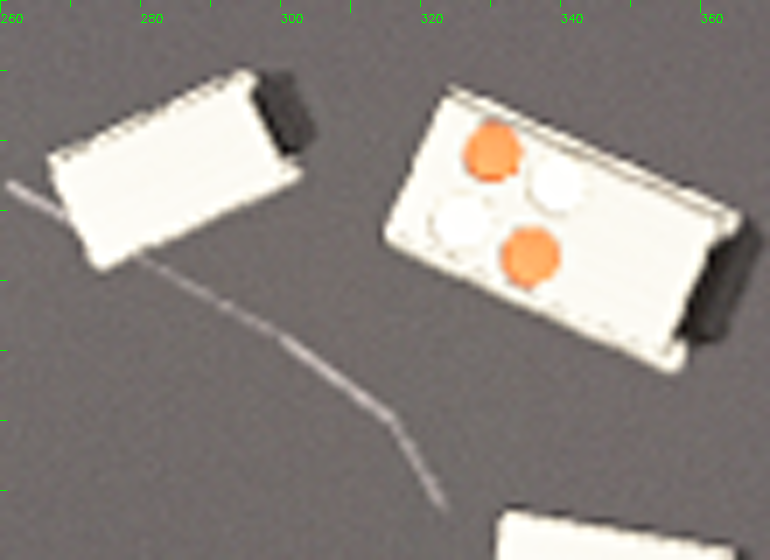

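View pics/t_stand.png

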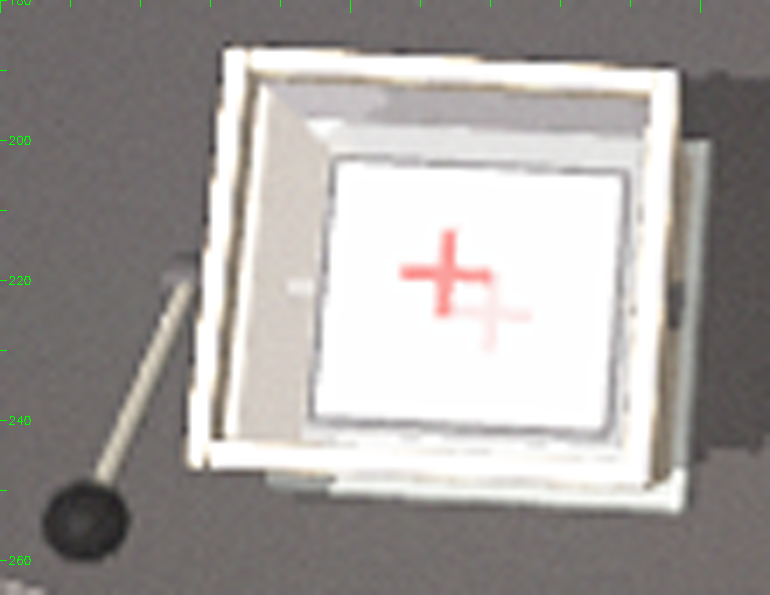

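View pics/t_cam.png

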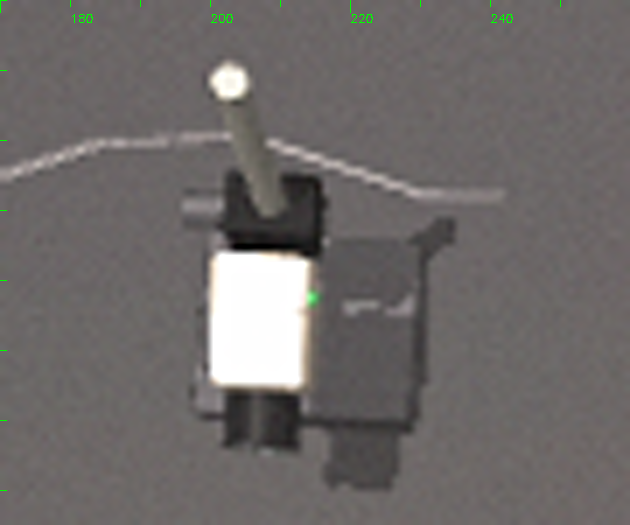

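View pics/s_tray.png

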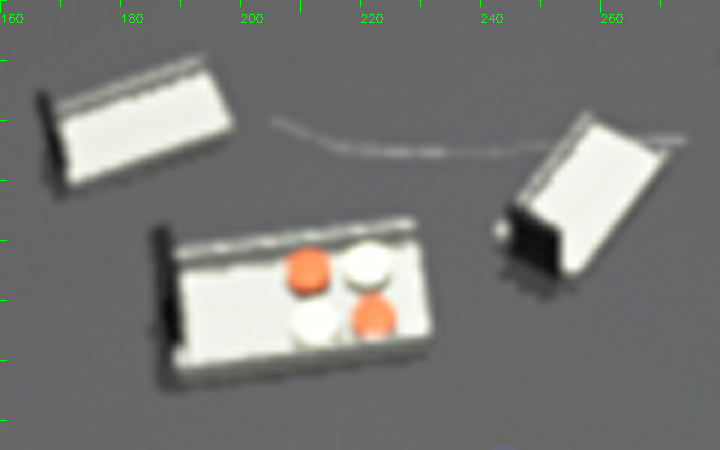

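View pics/s_stand.png

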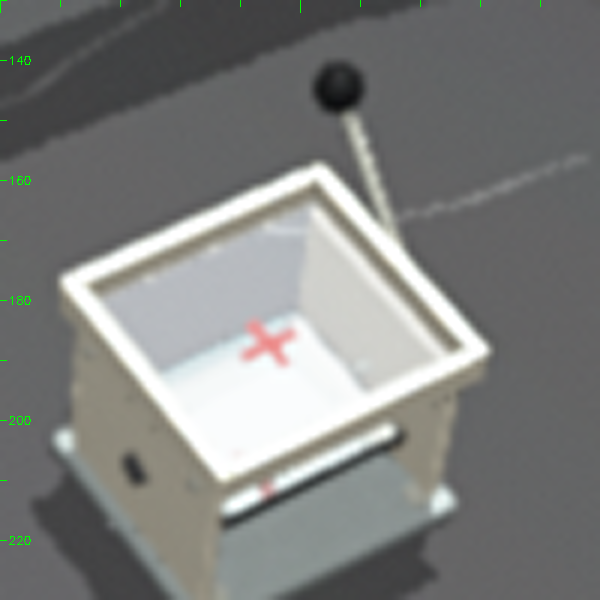

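View pics/s_cam.png

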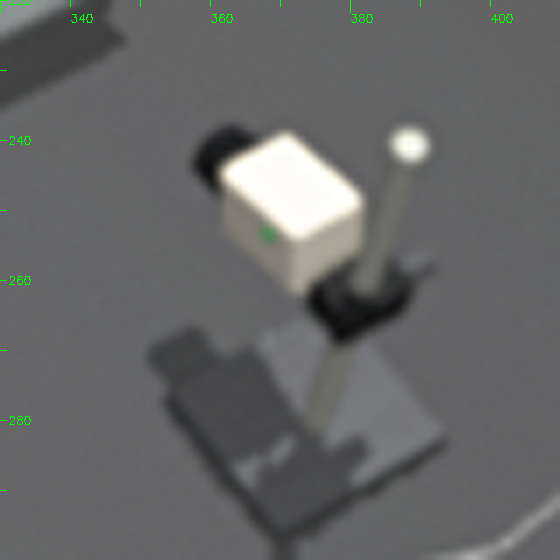

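```bash
cat > fit.py <<'E'
from h import *
s=read_camera("scene");t=read_camera("top")
T=lambda x,y,u0,v0,k:np.array([u0+x/k,v0+y/k])-0.5+0.5/k*0
def fit(model,obs,x0):
    f=lambda p:np.concatenate([(proj(c,model(p,P))[0]-uv) for c,P,uv in obs])
    r=least_squares(f,x0); return r
def se2(p,P):
    P=np.array(P);c,s_=np.cos(p[2]),np.sin(p[2]); return [p[0]+c*P[0]-s_*P[1],p[1]+s_*P[0]+c*P[1],P[2]]
ts=lambda x,y:T(x,y,135,180,7); ss=lambda x,y:T(x,y,275,130,6)
a,b,h=.075,.081,.140
obs=[(t,(a,b,h),ts(227,47)),(t,(a,-b,h),ts(680,72)),(t,(-a,-b,h),ts(652,487)),(t,(-a,b,h),ts(190,466)),
(s,(-a,b,h),ss(320,163)),(s,(a,b,h),ss(490,350)),(s,(a,-b,h),ss(222,485)),(s,(-a,-b,h),ss(60,282)),
(t,(0,0,.115),ts(446,274)),(s,(0,0,.115),ss(268,343)),
(t,(-.14*np.sin(.78),.106,.062+.14*np.cos(.78)),ts(86,521)),(s,(-.14*np.sin(.78),.106,.062+.14*np.cos(.78)),ss(339,87))]
x0=list(at_z(t,ts(446,274),.115)[:2])+[0.]
r=fit(se2,obs,x0);print("stand",r.x.round(4));print(r.fun.reshape(-1,2).round(1).tolist())
S=r.x
print("ball",tri([ray(t,ts(86,521)),ray(s,ss(339,87))]),se2(S,obs[-1][1]))
print("cross tri",tri([ray(t,ts(446,274)),ray(s,ss(268,343))]))
tt=lambda x,y:T(x,y,260,205,7); st=lambda x,y:T(x,y,160,205,6)
a,b,h=.0625,.034,.0185
o2=[(t,(a,-b,h),tt(450,88)),(t,(a,b,h),tt(385,238)),(t,(-a,-b,h),tt(742,215)),(t,(-a,b,h),tt(683,372)),
(s,(a,b,h),st(413,220)),(s,(a,-b,h),st(432,335)),(s,(-a,b,h),st(178,247))]
for (nm,oo) in (("both",o2),("top",o2[:4]),("flip",[(c,(P[0],-P[1],P[2]),uv) for c,P,uv in o2[:4]])):
    r=fit(se2,oo,list(at_z(t,tt(560,230),.01)[:2])+[2.]);print("tray",nm,r.x.round(4));print(r.fun.reshape(-1,2).round(1).tolist())
lt=T(261,447,170,75,7);ls=T(214,163,330,220,7)
L=tri([ray(t,lt),ray(s,ls)]);c,s_=np.cos(S[2]),np.sin(S[2]);d=L-[S[0],S[1],.062];print("lens",L,"stand frame",c*d[0]+s_*d[1],-s_*d[0]+c*d[1],d[2])
E
python3 fit.py
```

```text
stand [ 0.5678  0.1224 -0.0692]
[[0.5, 0.1], [0.3, -0.2], [0.1, 0.0], [-0.0, -0.2], [0.6, -0.4], [0.5, -0.1], [0.6, -1.0], [0.4, -0.8], [0.8, 0.2], [0.7, 0.3], [1.0, 0.5], [0.3, 0.1]]
ball [0.4772401  0.23546952 0.16253025] [np.float64(0.47685899983166224), np.float64(0.2349788874766729), np.float64(0.16152789532171885)]
cross tri [0.56714359 0.12242941 0.11628365]
tray both [ 0.5249 -0.2537  1.1232]
[[0.7, -0.4], [0.4, 0.1], [0.2, -0.1], [-0.7, -0.2], [0.9, -0.4], [0.2, -0.8], [-0.9, 0.2]]
tray top [ 0.5246 -0.2533  1.1333]
[[0.4, -0.1], [0.2, 0.5], [0.0, -0.2], [-0.6, -0.2]]
tray flip [ 0.5252 -0.2534  1.1093]
[[-9.0, 21.1], [10.2, -22.1], [-9.5, 22.4], [8.6, -22.2]]
lens [0.78774824 0.10441914 0.09476252] stand frame 0.2207104300298059 -0.0027601401211030125 0.0327625247169242
```

```bash
cat > plan.py <<'E'
from h import *
def Rtool(xdir_yaw,lean=0,axis_yaw=None):
    # tool y down; tool x along yaw ; then lean about world horizontal axis
    c,s=np.cos(xdir_yaw),np.sin(xdir_yaw)
    r=R.from_matrix(np.array([[c,0,-s],[s,0,c],[0,-1,0]]))
    if lean: r=R.from_rotvec(lean*np.array([np.cos(axis_yaw),np.sin(axis_yaw),0]))*r
    return r
def rows(p,r,grip,n=None,start=None,vmax=6.0,wmax=.18,show=True):
    P,Q,_=tool()
    if start: P,Q=start
    rv=(Q.inv()*r).as_rotvec()
    if n is None: n=int(max(np.ceil(np.linalg.norm(p-P)*100/vmax),np.ceil(np.linalg.norm(rv)/wmax),1))
    out=[]
    P=P.copy();P0=P.copy()
    for i in range(n):
        tgt=P0+(np.array(p)-P0)*(i+1)/n
        d=Q.inv().apply(tgt-P)*100
        w=(Q.inv()*r).as_rotvec()/(n-i)
        row=[*d.round(1),*w.round(3),grip]
        P=P+Q.apply(np.array(row[:3])/100);Q=Q*R.from_rotvec(row[3:6])
        out.append([float(x)+0 for x in row])
    if show:
        for i in range(0,n,5): print(out[i:i+5])
        print("end",P.round(4),"roterr",(Q.inv()*r).magnitude().round(4))
    return P,Q
TRAY=np.array([.5249,-.2537]);TY=1.125
STAND=np.array([.5678,.1224]);SY=-.0692
E
python3 - <<'E'
from plan import *
d=np.array([np.cos(TY),np.sin(TY)]);g=TRAY-.0625*d;print(g)
st=rows(np.array([.45,.12,.245]),Rtool(1.2),8.5)
st=rows(np.array([*g,.2]),Rtool(TY),5,start=st)
E
```

```text
[ 0.49795147 -0.31009172]
[[-4.1, 0.0, -4.0, 0.0, 0.009, 0.0, 8.5], [-4.1, 0.0, -4.0, 0.0, 0.009, 0.0, 8.5], [-4.0, 0.0, -4.1, 0.0, 0.009, 0.0, 8.5], [-4.0, 0.0, -4.1, 0.0, 0.009, 0.0, 8.5], [-4.0, 0.0, -4.2, 0.0, 0.009, 0.0, 8.5]]
[[-3.9, 0.0, -4.1, 0.0, 0.01, 0.0, 8.5], [-3.9, 0.0, -4.3, 0.0, 0.009, 0.0, 8.5], [-3.8, 0.0, -4.2, 0.0, 0.01, 0.0, 8.5], [-3.8, 0.0, -4.3, 0.0, 0.009, 0.0, 8.5], [-3.8, 0.0, -4.3, 0.0, 0.01, -0.001, 8.5]]Traceback (most recent call last):
  File "<stdin>", line 3, in <module>
  File "plan.py", line 24, in rows
    print("end",P.round(4),"roterr",(Q.inv()*r).magnitude().round(4))
                                    ^^^^^^^^^^^^^^^^^^^^^^^^^^^^^
AttributeError: 'float' object has no attribute 'round'
```

Tray candidates, as pixels in the 800x600 top picture:
- Tray with pellets at (487,340).
- Empty small tray at (408,327).
- Empty small tray at (497,413).

I choose the one with pellets. Its corners fit 125x68 mm to within 1 px, and the close crop shows the four pellets on its front half.

Emit:
{"method": "arm_command", "body": {"targets": [[-4,0,-4,0,0.01,0,8.5],[-4,0,-4,0,0.01,0,8.5],[-4,0,-4.1,0,0.01,0,8.5],[-4,0,-4.1,0,0.01,0,8.5],[-4,0,-4.2,0,0.01,0,8.5]]}}

```text
time: 0.92
tool_pos: [0.3153, 0.3723, 0.2455]
orientation: [-1.571, -0.001, 1.243]
wrist_force: [0.2, 0.5, -0.2]
grip_width: 0.0852
```

Emit:
{"method": "arm_command", "body": {"targets": [[-3.9,0,-4.2,0,0.01,0,5],[-3.9,0,-4.2,0,0.01,0,5],[-3.8,0,-4.2,0,0.01,0,5],[-3.8,0,-4.3,0,0.01,0,5],[-3.8,0,-4.3,0,0.01,0,5]]}}

```text
time: 1.55
tool_pos: [0.4492, 0.1196, 0.2457]
orientation: [-1.571, -0.001, 1.193]
wrist_force: [1.3, 0.2, 0.2]
grip_width: 0.0501
```

```bash
sed -i 's/(Q.inv()\*r).magnitude().round(4)/round(float((Q.inv()*r).magnitude()),4)/' plan.py; python3 - <<'E'
from plan import *
P,Q,s=tool();print(P,s["orientation"],s["qpos"].round(2),s["grip_width"])
d=np.array([np.cos(TY),np.sin(TY)]);g=TRAY-.0625*d
st=rows(np.array([*g,.15]),Rtool(TY),5)
E
```

```text
[0.44918062 0.11959445 0.24569385] [-1.57147564e+00 -1.00491401e-03  1.19282089e+00] [-0.62  0.15  0.32  2.06 -0.06  0.94  0.92] 0.0500970069291332
[[-4.8, 1.2, -2.5, 0.0, 0.008, 0.0, 5.0], [-4.7, 1.2, -2.6, 0.0, 0.009, 0.0, 5.0], [-4.7, 1.2, -2.7, 0.0, 0.008, 0.0, 5.0], [-4.7, 1.2, -2.6, 0.0, 0.009, 0.0, 5.0], [-4.7, 1.2, -2.7, 0.0, 0.008, 0.0, 5.0]]
[[-4.7, 1.2, -2.8, 0.0, 0.009, 0.0, 5.0], [-4.6, 1.2, -2.8, 0.0, 0.008, 0.001, 5.0], [-4.6, 1.1, -2.8, 0.001, 0.009, 0.0, 5.0]]
end [ 0.4981 -0.3099  0.1505] roterr 0.0004
```

Emit:
{"method": "arm_command", "body": {"targets": [[-4.8,0.5,-2.5,0,0.009,0,5],[-4.7,1,-2.6,0,0.009,0,5],[-4.7,1.2,-2.7,0,0.008,0,5],[-4.7,1.2,-2.6,0,0.009,0,5],[-4.7,1.2,-2.7,0,0.008,0,5]]}}

```text
time: 2.17
tool_pos: [0.4786, -0.1486, 0.1942]
orientation: [-1.572, -0.001, 1.15]
wrist_force: [1.9, 0.6, -0.0]
grip_width: 0.05
```

Emit:
{"method": "arm_command", "body": {"targets": [[-4.7,1.2,-2.8,0,0.009,0,5],[-4.6,1.2,-2.8,0,0.008,0,5],[-4.6,1.1,-2.8,0,0.009,0,5],[0,0,0,0,0,0,5]]}}

```text
time: 2.68
tool_pos: [0.4952, -0.3134, 0.1585]
orientation: [-1.571, 0.003, 1.117]
wrist_force: [0.4, 1.4, -1.1]
grip_width: 0.0498
```

```bash
python3 - <<'E'
from plan import *
P,Q,s=tool();print(P,s["orientation"],s["qpos"].round(2),s["grip_width"])
d=np.array([np.cos(TY),np.sin(TY)]);g=TRAY-.0625*d
st=rows(np.array([*g,.041]),Rtool(TY),5)
t=read_camera("top");crop(t,"t1.png",290,200,120,90,6)
s=read_camera("scene");crop(s,"s1.png",140,170,120,100,6)
E
```

```text
[ 0.49522659 -0.31338603  0.15852017] [-1.57056881  0.00316775  1.1169208 ] [ 0.11  0.5   0.51  1.86 -0.31  0.86  1.89] 0.04984023156553451
[[0.2, 5.9, -0.1, 0.0, -0.004, -0.002, 5.0], [0.2, 5.9, 0.0, 0.0, -0.004, -0.001, 5.0]]
end [ 0.4977 -0.3104  0.0405] roterr 0.0003
```

View pics/s1.png

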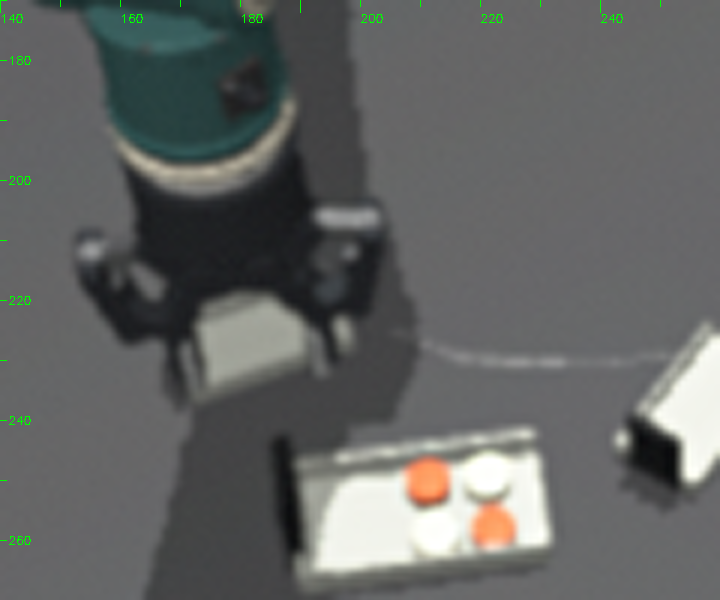

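View pics/t1.png

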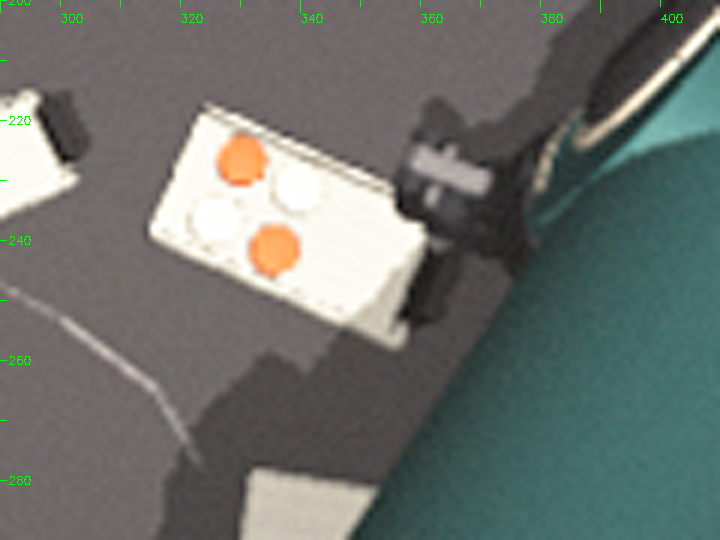

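Emit:
{"method": "arm_command", "body": {"targets": [[0.2,3.5,0,0,-0.003,-0.001,5],[0.2,3.5,0,0,-0.003,-0.001,5],[0,0,0,0,0,0,5]]}}

```text
time: 3.15
tool_pos: [0.4978, -0.3016, 0.0875]
orientation: [-1.566, -0.003, 1.133]
wrist_force: [-0.2, 0.2, 0.7]
grip_width: 0.0498
```

```bash
python3 - <<'E'
from plan import *
P,Q,s=tool();print(P,s["orientation"],s["wrist_force"])
d=np.array([np.cos(TY),np.sin(TY)]);g=TRAY-.0625*d
st=rows(np.array([*g,.041]),Rtool(TY),5)
t=read_camera("top");s=read_camera("scene");print(proj(t,P),proj(s,P),proj(s,[*g,.06]))
crop(s,"s2.png",140,190,100,80,7)
E
```

```text
[ 0.49777621 -0.30162808  0.08752135] [-1.56570888 -0.0032743   1.1327991 ] [-0.18369116  0.15768674  0.67024345]
[[-0.8, 4.6, -0.4, -0.005, 0.008, 0.003, 5.0]]
end [ 0.4979 -0.3103  0.0415] roterr 0.0003
[[363.75472952 244.12250186]] [[188.69153344 241.09917042]] [[187.31558378 247.72571937]]
```

View pics/s2.png

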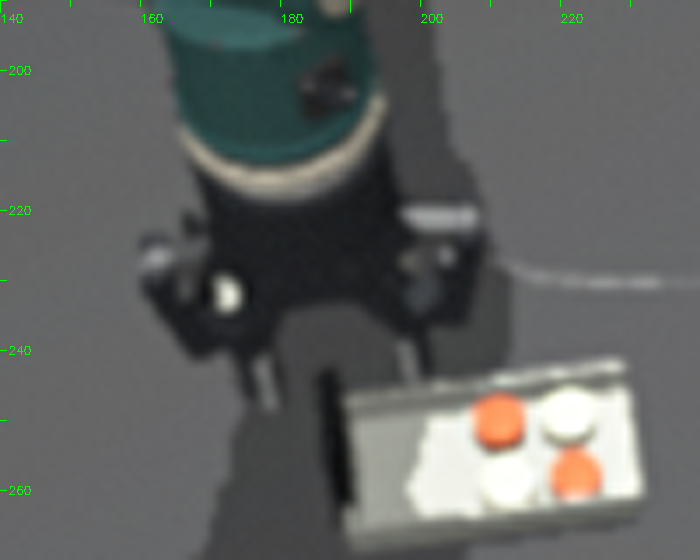

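Fingers straddle the black grip plate, its top edge at about (187,243) in scene pixels. I'll let the arm settle.

Emit:
{"method": "arm_command", "body": {"targets": [[0,0,0,0,0,0,5],[0,0,0,0,0,0,5]]}}

```text
time: 3.5
tool_pos: [0.4994, -0.305, 0.0906]
orientation: [-1.573, -0.002, 1.13]
wrist_force: [-0.8, 0.4, -0.2]
grip_width: 0.0498
```

```bash
python3 - <<'E'
from plan import *
P,Q,s=tool();print(P,s["orientation"],s["wrist_force"])
d=np.array([np.cos(TY),np.sin(TY)]);g=TRAY-.0625*d
st=rows(np.array([*g,.041]),Rtool(TY),5)
E
```

```text
[ 0.49938719 -0.30502292  0.09063096] [-1.57310808 -0.00222397  1.13006078] [-0.75670763  0.37449664 -0.15790783]
[[-0.5, 5.0, -0.1, 0.002, 0.005, 0.002, 5.0]]
end [ 0.4983 -0.3099  0.0406] roterr 0.0004
```

Emit:
{"method": "arm_command", "body": {"targets": [[-0.2,1.7,0,0,0,0,5],[-0.2,1.7,0,0,0,0,5],[-0.1,1.6,0,0,0,0,5],[0,0,0,0,0,0,5],[0,0,0,0,0,0,5]]}}

```text
time: 4.12
tool_pos: [0.4965, -0.3094, 0.0391]
orientation: [-1.571, -0.002, 1.13]
wrist_force: [-0.2, -0.1, -1.0]
grip_width: 0.0497
```

Emit:
{"method": "arm_command", "body": {"targets": [[0,0,0,0,0,0,2],[0,0,0,0,0,0,1.5],[0,0,0,0,0,0,0.5],[0,0,0,0,0,0,0],[0,0,0,0,0,0,0]]}}

```text
time: 4.75
tool_pos: [0.4969, -0.3095, 0.0398]
orientation: [-1.572, -0.002, 1.13]
wrist_force: [-0.5, 0.5, 5.3]
grip_width: 0.0093
```

```bash
python3 - <<'E'
from plan import *
P,Q,s=tool();print(P,s["orientation"],s["wrist_force"],s["grip_width"])
t=read_camera("top");crop(t,"t3.png",290,200,120,90,6)
s=read_camera("scene");crop(s,"s3.png",150,200,100,80,7)
E
```

```text
[ 0.49694923 -0.30950057  0.03984356] [-1.57188563 -0.00200836  1.12989589] [-0.5208683   0.49418944  5.30859183] 0.00928322185375668
```

View pics/s3.png

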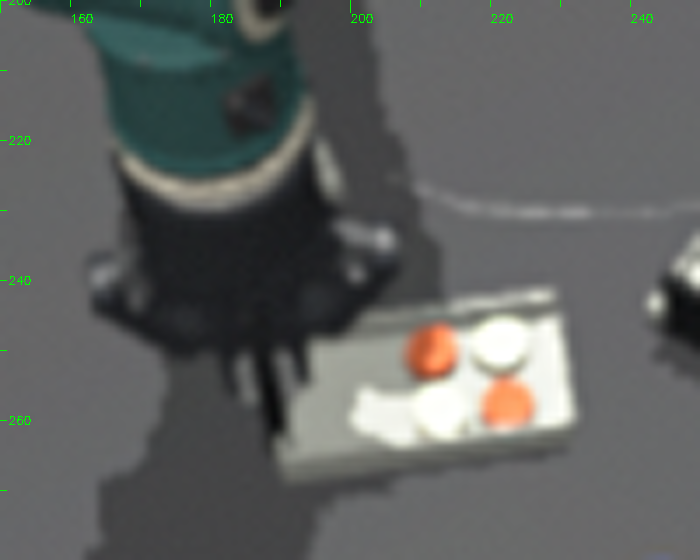

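Emit:
{"method": "arm_command", "body": {"targets": [[0,-0.3,0,0,0,0,0],[0,-0.6,0,0,0,0,0],[0,-0.9,0,0,0,-0.02,0],[0,-1.2,0,0,0,-0.02,0],[0,-1.5,0,0,0,-0.02,0]]}}

```text
time: 5.48
tool_pos: [0.496, -0.3104, 0.0853]
orientation: [-1.571, -0.063, 1.13]
wrist_force: [0.4, 0.2, -2.7]
grip_width: 0.0097
```

```bash
cat >> plan.py <<'E'
def pour(ys,zl,th,yaw=SY+np.pi/2,xs=0.,tx=.125,ty=.037):
    """TCP pose with lip at stand (xs,ys), height zl (upper face of floor), tilt th"""
    c,s=np.cos(SY),np.sin(SY)
    L=np.array([STAND[0]+c*xs-s*ys,STAND[1]+s*xs+c*ys,zl])
    r=Rtool(yaw)*R.from_rotvec([0,0,th])
    return L-r.apply([tx,ty,0]),r
def lipnow(tx=.125,ty=.037):
    P,Q,_=tool();L=P+Q.apply([tx,ty,0]);d=L[:2]-STAND;c,s=np.cos(SY),np.sin(SY)
    return (c*d[0]+s*d[1]).round(4),(-s*d[0]+c*d[1]).round(4),L[2].round(4)
E
python3 - <<'E'
from plan import *
P,Q,s=tool();print(P,s["orientation"],s["wrist_force"],s["grip_width"])
s=read_camera("scene");crop(s,"s4.png",150,200,100,80,7)
P1,r1=pour(-.11,.19,-.06);print(P1)
rows(P1,r1,0,vmax=1.6)
E
```

```text
[ 0.49597958 -0.31035301  0.08528573] [-1.57094867 -0.06330407  1.12953991] [ 0.38032625  0.24736801 -2.70461269] 0.009732614552322829
[ 0.55141312 -0.11402652  0.21943792]
[[1.3, -0.7, 0.2, 0.002, -0.023, 0.0, 0.0], [1.3, -0.8, 0.2, 0.002, -0.023, 0.0, 0.0], [1.4, -0.7, 0.2, 0.002, -0.023, 0.0, 0.0], [1.3, -0.8, 0.1, 0.002, -0.023, 0.0, 0.0], [1.3, -0.7, 0.1, 0.002, -0.023, 0.0, 0.0]]
[[1.3, -0.8, 0.1, 0.002, -0.023, 0.0, 0.0], [1.4, -0.7, 0.0, 0.001, -0.023, 0.0, 0.0], [1.3, -0.7, 0.0, 0.002, -0.024, 0.0, 0.0], [1.3, -0.8, 0.0, 0.002, -0.023, 0.0, 0.0], [1.4, -0.7, 0.0, 0.001, -0.024, 0.0, 0.0]]
[[1.3, -0.8, -0.1, 0.002, -0.023, 0.0, 0.0], [1.3, -0.7, -0.1, 0.001, -0.024, 0.001, 0.0], [1.4, -0.8, -0.2, 0.002, -0.023, 0.0, 0.0], [1.3, -0.7, -0.1, 0.001, -0.024, 0.001, 0.0], [1.3, -0.7, -0.2, 0.002, -0.023, 0.0, 0.0]]
[[1.3, -0.8, -0.2, 0.001, -0.024, 0.001, 0.0]]
end [ 0.551  -0.1141  0.2195] roterr 0.0004
```

View pics/s4.png

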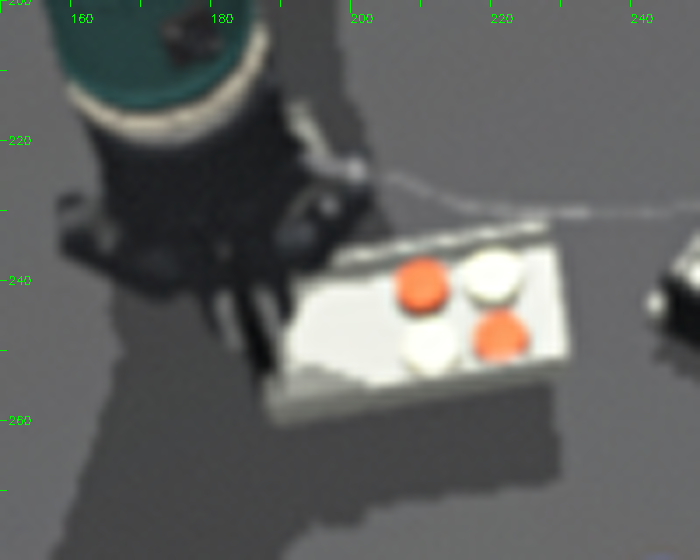

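Emit:
{"method": "arm_command", "body": {"targets": [[0,-0.8,0,0,0,0,0],[0,-1.4,0,0,0,0,0],[0,-2,0,0,0,0,0],[0,-2,0,0,0,0,0],[0,-2,0,0,0,0,0]]}}

```text
time: 6.15
tool_pos: [0.4942, -0.3148, 0.1679]
orientation: [-1.572, -0.062, 1.13]
wrist_force: [1.0, -0.6, -3.3]
grip_width: 0.0093
```

Emit:
{"method": "arm_command", "body": {"targets": [[0,-2,0,0,0,0,0],[0,-1.5,0,0,0,0,0],[0.2,-1,0,0,-0.01,0,0],[0.5,-0.5,0,0,-0.02,0,0],[1,-0.2,0,0,-0.02,0,0]]}}

```text
time: 6.78
tool_pos: [0.4995, -0.3017, 0.2189]
orientation: [-1.573, -0.062, 1.181]
wrist_force: [0.1, 0.4, -3.1]
grip_width: 0.0093
```

```bash
python3 - <<'E'
from plan import *
P,Q,s=tool();print(P,s["orientation"],s["wrist_force"],s["grip_width"])
P1,r1=pour(-.11,.19,-.06);print(P1)
rows(P1,r1,0,vmax=1.5)
E
```

```text
[ 0.49946363 -0.30167347  0.21894168] [-1.57341505 -0.06191174  1.18091378] [ 0.08853783  0.4158731  -3.14841936] 0.009312324144421952
[ 0.55141312 -0.11402652  0.21943792]
[[1.5, 0.1, 0.2, 0.002, -0.025, 0.0, 0.0], [1.5, 0.1, 0.1, 0.002, -0.025, 0.0, 0.0], [1.5, 0.1, 0.1, 0.002, -0.025, 0.0, 0.0], [1.5, 0.1, 0.1, 0.002, -0.025, 0.0, 0.0], [1.5, 0.0, 0.0, 0.002, -0.024, 0.0, 0.0]]
[[1.4, 0.1, 0.0, 0.002, -0.025, 0.0, 0.0], [1.5, 0.1, 0.0, 0.001, -0.024, 0.0, 0.0], [1.5, 0.1, -0.1, 0.002, -0.025, 0.0, 0.0], [1.5, 0.1, -0.1, 0.001, -0.024, 0.0, 0.0], [1.5, 0.1, -0.2, 0.002, -0.025, 0.0, 0.0]]
[[1.5, 0.1, -0.2, 0.001, -0.024, 0.001, 0.0], [1.5, 0.1, -0.2, 0.002, -0.025, 0.0, 0.0], [1.4, 0.0, -0.3, 0.001, -0.024, 0.001, 0.0]]
end [ 0.5518 -0.1146  0.2198] roterr 0.0005
```

Emit:
{"method": "arm_command", "body": {"targets": [[1.3,0.1,0.2,0,-0.025,0,0],[1.5,0.1,0.1,0,-0.025,0,0],[1.5,0.1,0.1,0,-0.025,0,0],[1.5,0.1,0.1,0,-0.025,0,0],[1.5,0.1,0,0,-0.025,0,0]]}}

```text
time: 7.4
tool_pos: [0.5195, -0.2302, 0.2185]
orientation: [-1.582, -0.061, 1.307]
wrist_force: [-0.3, -1.4, -2.7]
grip_width: 0.009
```

Emit:
{"method": "arm_command", "body": {"targets": [[1.5,0.1,0,0,-0.025,0,0],[1.5,0.1,0,0,-0.024,0,0],[1.5,0.1,-0.1,0,-0.024,0,0],[1.4,0,-0.2,0,-0.024,0,0],[1.2,0,-0.2,0,-0.024,0,0]]}}

```text
time: 8.02
tool_pos: [0.54, -0.1621, 0.22]
orientation: [-1.589, -0.059, 1.428]
wrist_force: [0.1, -0.1, -3.1]
grip_width: 0.0091
```

Emit:
{"method": "arm_command", "body": {"targets": [[0.9,0,-0.2,0,-0.02,0,0],[0.6,0,-0.1,0,0,0,0],[0.3,0,0,0,0,0,0],[0,0,0,0,0,0,0],[0,0,0,0,0,0,0]]}}

```text
time: 8.65
tool_pos: [0.5448, -0.1461, 0.221]
orientation: [-1.59, -0.059, 1.446]
wrist_force: [-0.0, -0.5, -2.5]
grip_width: 0.0093
```

```bash
python3 - <<'E'
from plan import *
P,Q,s=tool();print(P,s["orientation"],s["wrist_force"],s["grip_width"],s["qpos"].round(2),lipnow())
t=read_camera("top");crop(t,"t5.png",150,170,130,100,6)
s=read_camera("scene");crop(s,"s5.png",220,130,130,100,6)
c,z=np.cos(SY),np.sin(SY)
print(proj(t,P+Q.apply([.125,.037,0])),proj(s,P+Q.apply([.125,.037,0])))
E
```

```text
[ 0.54483324 -0.14606023  0.22102149] [-1.5900879  -0.05867127  1.44581533] [-0.00857536 -0.46814289 -2.45226019] 0.009326591655481744 [-0.07  0.35  0.37  1.87 -0.23  0.95  1.87] (np.float64(0.0034), np.float64(-0.1427), np.float64(0.1914))
[[253.94247657 215.60230994]] [[281.59340015 189.9002208 ]]
```

View pics/s5.png

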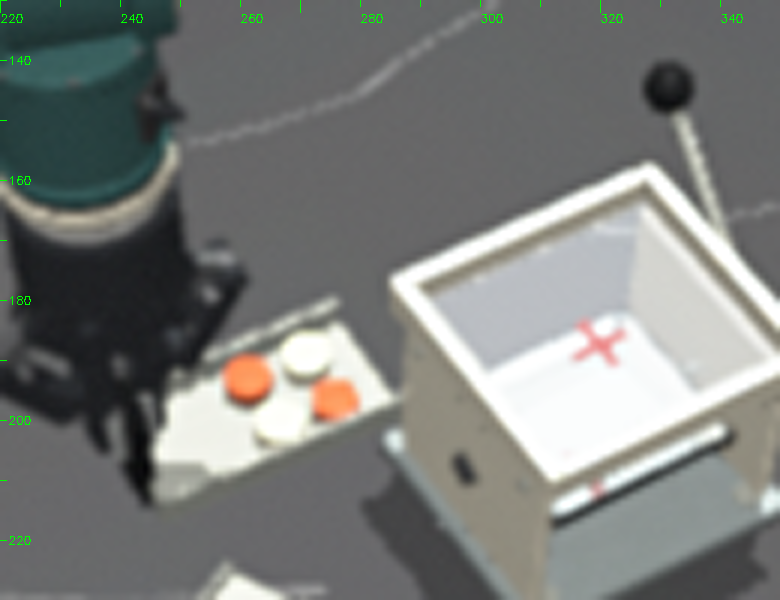

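View pics/t5.png

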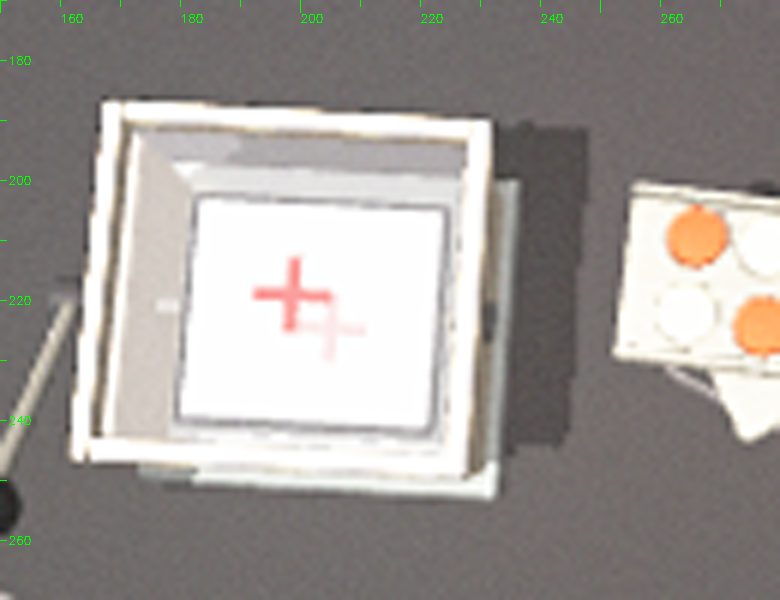

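```bash
python3 - <<'E'
from plan import *
P1,r1=pour(-.023,.165,0)
rows(P1,r1,0,n=10)
E
```

```text
[[1.2, 0.3, 0.0, 0.002, -0.006, 0.006, 0.0], [1.2, 0.2, 0.1, 0.002, -0.006, 0.006, 0.0], [1.2, 0.3, 0.0, 0.002, -0.006, 0.006, 0.0], [1.2, 0.2, 0.0, 0.002, -0.005, 0.006, 0.0], [1.2, 0.2, 0.0, 0.002, -0.006, 0.006, 0.0]]
[[1.2, 0.3, 0.0, 0.002, -0.005, 0.006, 0.0], [1.2, 0.2, -0.1, 0.002, -0.006, 0.006, 0.0], [1.2, 0.2, 0.0, 0.002, -0.005, 0.005, 0.0], [1.3, 0.2, 0.0, 0.002, -0.006, 0.006, 0.0], [1.2, 0.2, 0.0, 0.003, -0.005, 0.005, 0.0]]
end [ 0.5572 -0.0249  0.2019] roterr 0.0004
```

Emit:
{"method": "arm_command", "body": {"targets": [[0.5,0.2,0,0.002,-0.006,0,0],[0.9,0.2,0,0.002,-0.006,0,0],[1.2,0.2,0,0.002,-0.006,0.005,0],[1.3,0.2,0,0.002,-0.006,0.005,0],[1.3,0.2,0,0.002,-0.006,0.005,0]]}}

```text
time: 9.38
tool_pos: [0.5511, -0.092, 0.2138]
orientation: [-1.582, -0.043, 1.478]
wrist_force: [0.5, 0.4, -2.9]
grip_width: 0.0097
```

Emit:
{"method": "arm_command", "body": {"targets": [[1.3,0.2,0,0.002,-0.006,0.005,0],[1.3,0.2,0,0.002,-0.006,0.005,0],[1.2,0.2,0,0.002,-0.005,0.006,0],[1,0.2,0,0.002,-0.005,0.006,0],[0.8,0.2,0,0.002,-0.005,0.006,0]]}}

```text
time: 10.0
tool_pos: [0.5558, -0.0367, 0.2057]
orientation: [-1.572, -0.015, 1.504]
wrist_force: [0.7, -0.0, -1.9]
grip_width: 0.0094
```

Emit:
{"method": "arm_command", "body": {"targets": [[0.6,0.2,0,0,0,0.006,0],[0.3,0.1,0,0,0,0.01,0],[0.1,0.1,0,0,0,0.01,0],[0,0,0,0,0,0,0],[0,0,0,0,0,0,0]]}}

```text
time: 10.62
tool_pos: [0.5564, -0.0277, 0.202]
orientation: [-1.573, 0.011, 1.503]
wrist_force: [0.1, -0.4, -3.8]
grip_width: 0.0093
```

```bash
python3 - <<'E'
from plan import *
P,Q,s=tool();print(P,s["orientation"],s["wrist_force"],s["grip_width"],s["qpos"].round(2),lipnow())
s=read_camera("scene");crop(s,"s6.png",230,130,130,100,6)
P1,r1=pour(-.023,.150,.15);st=rows(P1,r1,0,n=5)
P1,r1=pour(-.023,.138,.26);st=rows(P1,r1,0,n=5,start=st)
P1,r1=pour(-.023,.134,.32);st=rows(P1,r1,0,n=5,start=st)
P1,r1=pour(-.023,.132,.42);st=rows(P1,r1,0,n=5,start=st)
E
```

```text
[ 0.55641708 -0.02768647  0.20200135] [-1.57265391  0.01084533  1.50271346] [ 0.1470541  -0.40918159 -3.77114634] 0.009325598540031012 [-0.29  0.37  0.34  1.89 -0.14  0.9   1.62] (np.float64(-0.001), np.float64(-0.0259), np.float64(0.1636))
[[0.2, -0.1, 0.0, 0.0, 0.0, 0.028, 0.0], [0.2, 0.0, 0.0, 0.001, 0.0, 0.028, 0.0], [0.2, -0.1, -0.1, 0.0, 0.0, 0.028, 0.0], [0.1, -0.1, 0.0, 0.001, 0.0, 0.028, 0.0], [0.2, -0.1, 0.0, 0.0, 0.001, 0.027, 0.0]]
end [ 0.5581 -0.0185  0.2054] roterr 0.0003
[[0.1, 0.0, 0.0, 0.0, 0.0, 0.022, 0.0], [0.2, -0.1, 0.0, 0.0, 0.0, 0.022, 0.0], [0.1, 0.0, 0.0, 0.0, 0.0, 0.022, 0.0], [0.1, 0.0, 0.0, 0.0, 0.0, 0.022, 0.0], [0.2, -0.1, 0.0, 0.0, 0.0, 0.022, 0.0]]
end [ 0.5586 -0.0113  0.206 ] roterr 0.0003
[[0.1, -0.1, 0.0, 0.0, 0.0, 0.012, 0.0], [0.0, 0.0, 0.0, 0.0, 0.0, 0.012, 0.0], [0.1, -0.1, 0.0, 0.0, 0.0, 0.012, 0.0], [0.1, -0.1, 0.0, 0.0, 0.0, 0.012, 0.0], [0.0, 0.0, 0.0, 0.0, 0.0, 0.012, 0.0]]
end [ 0.5588 -0.0076  0.2081] roterr 0.0003
[[0.1, -0.2, 0.0, 0.0, 0.0, 0.02, 0.0], [0.1, -0.2, 0.0, 0.0, 0.0, 0.02, 0.0], [0.1, -0.3, 0.0, 0.0, 0.0, 0.02, 0.0], [0.1, -0.2, 0.0, 0.0, 0.0, 0.02, 0.0], [0.1, -0.2, 0.0, 0.0, 0.0, 0.02, 0.0]]
end [0.5594 0.001  0.2166] roterr 0.0003
```

View pics/s6.png

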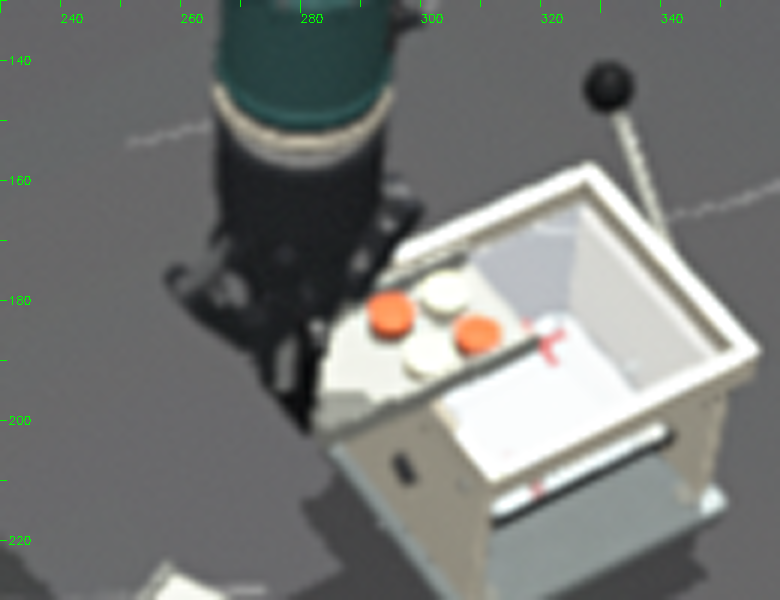

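Emit:
{"method": "arm_command", "body": {"targets": [[0.2,-0.1,0,0,0,0.028,0],[0.2,0,0,0,0,0.028,0],[0.2,-0.1,0,0,0,0.028,0],[0.1,-0.1,0,0,0,0.028,0],[0.2,-0.1,0,0,0,0.028,0]]}}

```text
time: 11.3
tool_pos: [0.5571, -0.0178, 0.2054]
orientation: [-1.573, 0.153, 1.503]
wrist_force: [-0.4, -0.1, -3.0]
grip_width: 0.0091
```

Emit:
{"method": "arm_command", "body": {"targets": [[0.1,0,0,0,0,0.022,0],[0.2,-0.1,0,0,0,0.022,0],[0.1,0,0,0,0,0.022,0],[0.1,0,0,0,0,0.022,0],[0.2,-0.1,0,0,0,0.022,0]]}}

```text
time: 11.92
tool_pos: [0.5575, -0.0109, 0.2059]
orientation: [-1.573, 0.262, 1.502]
wrist_force: [0.6, -0.1, -1.8]
grip_width: 0.0094
```

```bash
python3 - <<'E'
from plan import *
P,Q,s=tool();print(P,s["orientation"],s["wrist_force"],s["grip_width"],s["qpos"].round(2),lipnow())
s=read_camera("scene");crop(s,"s7.png",230,130,130,100,6)
P1,r1=pour(-.023,.134,.32);st=rows(P1,r1,0,n=5)
P1,r1=pour(-.023,.132,.42);st=rows(P1,r1,0,n=10,start=st)
E
```

```text
[ 0.557474   -0.01090343  0.20590855] [-1.57256865  0.26218392  1.50233203] [ 0.55121642 -0.07421555 -1.80684739] 0.009366759772662436 [-0.51  0.4   0.42  1.88  0.12  0.95  1.31] (np.float64(-0.0011), np.float64(-0.0226), np.float64(0.1378))
[[0.0, -0.1, 0.0, 0.0, 0.0, 0.012, 0.0], [0.1, 0.0, 0.0, 0.001, 0.001, 0.011, 0.0], [0.0, -0.1, -0.1, 0.0, 0.0, 0.012, 0.0], [0.0, -0.1, 0.0, 0.001, 0.001, 0.011, 0.0], [0.1, 0.0, 0.0, 0.0, 0.0, 0.012, 0.0]]
end [ 0.5588 -0.0071  0.208 ] roterr 0.0005
[[0.0, -0.1, 0.0, 0.0, 0.0, 0.01, 0.0], [0.1, -0.1, 0.0, 0.0, 0.0, 0.01, 0.0], [0.0, -0.1, 0.0, 0.0, 0.0, 0.01, 0.0], [0.1, -0.1, 0.0, 0.0, 0.0, 0.01, 0.0], [0.0, -0.1, 0.0, 0.0, 0.0, 0.01, 0.0]]
[[0.1, -0.1, 0.0, 0.0, 0.0, 0.01, 0.0], [0.0, -0.2, 0.0, 0.0, 0.0, 0.01, 0.0], [0.0, -0.1, 0.0, 0.0, 0.0, 0.01, 0.0], [0.1, -0.1, 0.0, 0.0, 0.0, 0.01, 0.0], [0.0, -0.1, 0.0, 0.0, 0.0, 0.01, 0.0]]
end [0.5593 0.0006 0.2169] roterr 0.0005
```

View pics/s7.png

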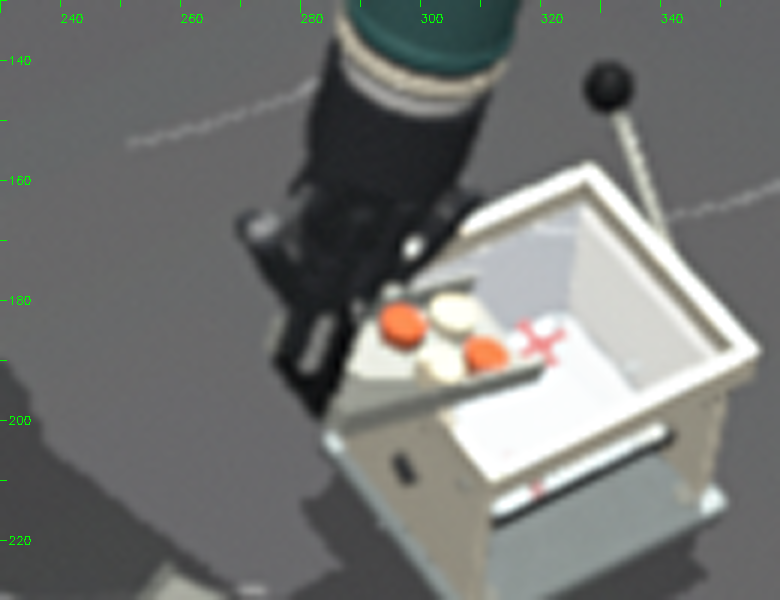

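Pellets are still resting on the tray at 15°, so I'll tilt further slowly.

Emit:
{"method": "arm_command", "body": {"targets": [[0,-0.1,0,0,0,0.012,0],[0.1,0,0,0,0,0.012,0],[0,-0.1,0,0,0,0.012,0],[0,-0.1,0,0,0,0.012,0],[0.1,0,0,0,0,0.012,0]]}}

```text
time: 12.6
tool_pos: [0.5578, -0.0082, 0.2084]
orientation: [-1.573, 0.321, 1.502]
wrist_force: [-0.9, 0.4, -2.0]
grip_width: 0.0094
```

Emit:
{"method": "arm_command", "body": {"targets": [[0,-0.1,0,0,0,0.01,0],[0.1,-0.1,0,0,0,0.01,0],[0,-0.1,0,0,0,0.01,0],[0.1,-0.1,0,0,0,0.01,0],[0,-0.1,0,0,0,0,0]]}}

```text
time: 13.22
tool_pos: [0.558, -0.0042, 0.2123]
orientation: [-1.573, 0.361, 1.503]
wrist_force: [0.2, -0.3, -2.9]
grip_width: 0.0093
```

```bash
python3 - <<'E'
from plan import *
P,Q,s=tool();print(P,s["orientation"],s["wrist_force"],s["grip_width"],s["qpos"].round(2),lipnow())
s=read_camera("scene");crop(s,"s8.png",230,130,130,100,6)
P1,r1=pour(-.023,.132,.46);st=rows(P1,r1,0,n=10)
E
```

```text
[ 0.55797057 -0.00422305  0.21228139] [-1.5725845   0.36085562  1.50308719] [ 0.21105723 -0.30647339 -2.94217269] 0.00927512744818587 [-0.59  0.42  0.45  1.87  0.21  0.99  1.21] (np.float64(-0.0011), np.float64(-0.0231), np.float64(0.1335))
[[0.1, -0.1, 0.0, 0.0, 0.0, 0.01, 0.0], [0.0, -0.1, 0.0, 0.0, 0.0, 0.01, 0.0], [0.1, -0.1, 0.0, 0.0, 0.0, 0.01, 0.0], [0.0, -0.1, 0.0, 0.0, 0.0, 0.01, 0.0], [0.0, -0.1, 0.0, 0.0, 0.0, 0.01, 0.0]]
[[0.1, -0.1, -0.1, 0.001, 0.0, 0.01, 0.0], [0.0, -0.2, 0.0, 0.0, 0.0, 0.01, 0.0], [0.1, -0.1, 0.0, 0.001, 0.0, 0.01, 0.0], [0.0, -0.1, 0.0, 0.0, 0.0, 0.01, 0.0], [0.1, -0.1, 0.0, 0.001, 0.001, 0.009, 0.0]]
end [0.5596 0.0045 0.2206] roterr 0.0005
```

View pics/s8.png

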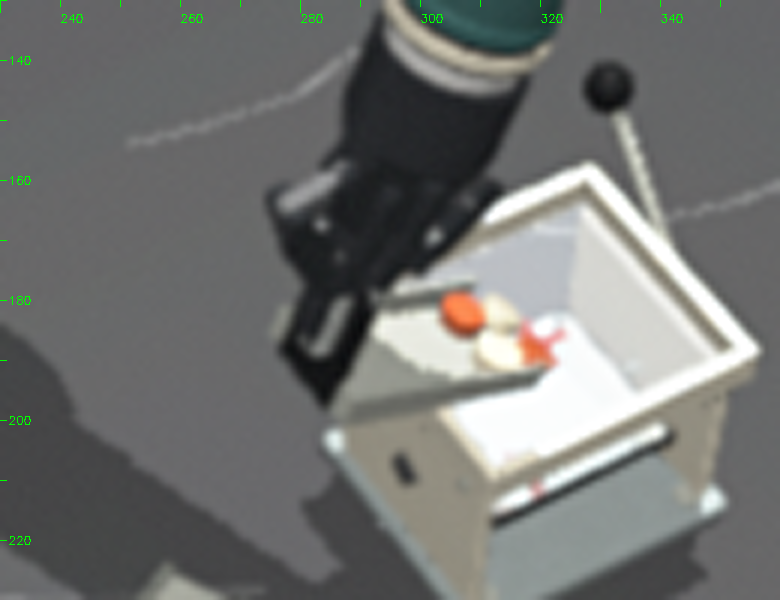

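Emit:
{"method": "arm_command", "body": {"targets": [[0,0,0,0,0,0,0],[0,0,0,0,0,0,0],[0,0,0,0,0,0,0],[0,0,0,0,0,0,0]]}}

```text
time: 13.78
tool_pos: [0.5579, -0.0046, 0.2123]
orientation: [-1.573, 0.361, 1.502]
wrist_force: [-0.2, -0.5, -2.7]
grip_width: 0.0094
```

```bash
python3 - <<'E'
from plan import *
print(lipnow(),read_state()["wrist_force"])
s=read_camera("scene");crop(s,"s9.png",280,150,90,70,8)
t=read_camera("top");crop(t,"t9.png",150,170,110,90,7)
E
```

```text
(np.float64(-0.0011), np.float64(-0.0235), np.float64(0.1336)) [-0.21549544 -0.53533153 -2.66703207]
```

View pics/s9.png

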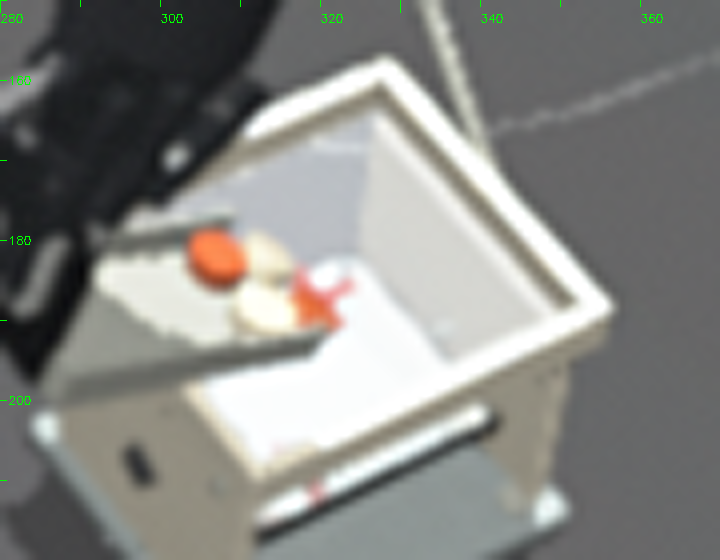

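View pics/t9.png

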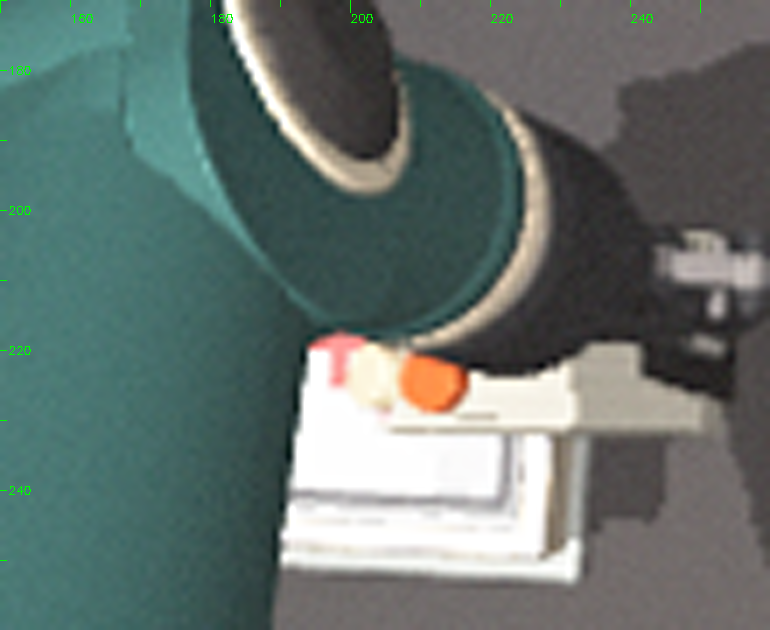

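```bash
python3 - <<'E'
from plan import *
P1,r1=pour(-.023,.135,.48);st=rows(P1,r1,0,n=10)
E
```

```text
[[0.1, -0.2, 0.0, 0.0, 0.0, 0.012, 0.0], [0.0, -0.1, 0.0, 0.0, 0.0, 0.012, 0.0], [0.1, -0.2, 0.0, 0.0, 0.0, 0.012, 0.0], [0.0, -0.1, 0.0, 0.0, 0.0, 0.012, 0.0], [0.0, -0.2, -0.1, 0.0, 0.0, 0.012, 0.0]]
[[0.1, -0.2, 0.0, 0.0, 0.0, 0.012, 0.0], [0.0, -0.1, 0.0, 0.001, 0.0, 0.012, 0.0], [0.1, -0.2, 0.0, 0.0, 0.0, 0.012, 0.0], [0.0, -0.2, 0.0, 0.001, 0.0, 0.012, 0.0], [0.0, -0.1, 0.0, 0.0, 0.001, 0.011, 0.0]]
end [0.5596 0.0054 0.2254] roterr 0.0006
```

Emit:
{"method": "arm_command", "body": {"targets": [[0.1,-0.2,0,0,0,0.012,0],[0,-0.1,0,0,0,0.012,0],[0.1,-0.2,0,0,0,0.012,0],[0,-0.1,0,0,0,0.012,0],[0,-0.2,0,0,0,0.012,0]]}}

```text
time: 14.5
tool_pos: [0.5582, 0.0004, 0.219]
orientation: [-1.573, 0.422, 1.503]
wrist_force: [0.9, -0.0, -2.7]
grip_width: 0.0092
```

Emit:
{"method": "arm_command", "body": {"targets": [[0.1,-0.2,0,0,0,0.012,0],[0,-0.1,0,0,0,0.012,0],[0.1,-0.2,0,0,0,0.012,0],[0,-0.2,0,0,0,0.012,0],[0,-0.1,0,0,0,0.012,0]]}}

```text
time: 15.12
tool_pos: [0.5587, 0.0057, 0.2255]
orientation: [-1.573, 0.481, 1.502]
wrist_force: [-0.1, 0.7, -2.1]
grip_width: 0.009
```

```bash
python3 - <<'E'
from plan import *
print(lipnow(),read_state()["wrist_force"],read_state()["orientation"])
s=read_camera("scene");crop(s,"s10.png",280,150,90,70,8)
P1,r1=pour(-.045,.145,.56);st=rows(P1,r1,0,n=10)
E
```

```text
(np.float64(-0.001), np.float64(-0.0234), np.float64(0.1348)) [-0.121443    0.74420952 -2.06349948] [-1.57301283  0.48134813  1.50222292]
[[-0.2, -0.1, 0.0, 0.0, 0.0, 0.008, 0.0], [-0.2, -0.1, 0.0, 0.0, 0.0, 0.008, 0.0], [-0.2, -0.1, 0.0, 0.0, 0.0, 0.008, 0.0], [-0.2, 0.0, 0.0, 0.0, 0.0, 0.008, 0.0], [-0.3, -0.1, -0.1, 0.0, 0.0, 0.008, 0.0]]
[[-0.2, -0.1, 0.0, 0.001, 0.0, 0.008, 0.0], [-0.2, -0.1, 0.0, 0.0, 0.0, 0.008, 0.0], [-0.2, 0.0, 0.0, 0.001, 0.0, 0.007, 0.0], [-0.2, -0.1, 0.0, 0.0, 0.0, 0.008, 0.0], [-0.2, -0.1, 0.0, 0.001, 0.001, 0.007, 0.0]]
end [ 0.5587 -0.0083  0.2427] roterr 0.0005
```

View pics/s10.png

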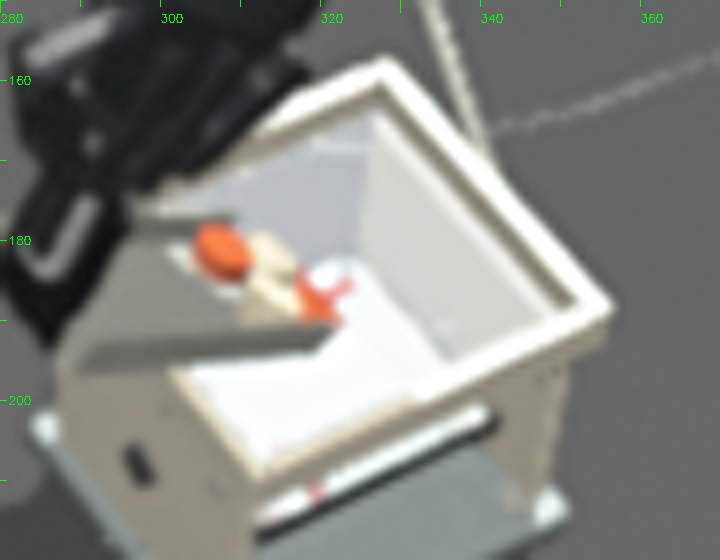

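```bash
python3 - <<'E'
from plan import *
P1,r1=pour(-.045,.136,.52);st=rows(P1,r1,0,n=10)
E
```

```text
[[-0.2, 0.0, 0.0, 0.0, 0.0, 0.004, 0.0], [-0.2, 0.1, 0.0, 0.0, 0.0, 0.004, 0.0], [-0.2, 0.0, 0.0, 0.0, 0.0, 0.004, 0.0], [-0.1, 0.1, 0.0, 0.0, 0.0, 0.004, 0.0], [-0.2, 0.0, -0.1, 0.0, 0.0, 0.004, 0.0]]
[[-0.2, 0.1, 0.0, 0.001, 0.0, 0.004, 0.0], [-0.2, 0.0, 0.0, 0.0, 0.0, 0.004, 0.0], [-0.2, 0.1, 0.0, 0.001, 0.0, 0.003, 0.0], [-0.2, 0.0, 0.0, 0.0, 0.001, 0.004, 0.0], [-0.1, 0.1, 0.0, 0.001, 0.0, 0.003, 0.0]]
end [ 0.5585 -0.0122  0.2296] roterr 0.0005
```

Emit:
{"method": "arm_command", "body": {"targets": [[-0.2,0,0,0,0,0.004,0],[-0.2,0.1,0,0,0,0.004,0],[-0.2,0,0,0,0,0.004,0],[-0.1,0.1,0,0,0,0.004,0],[-0.2,0,0,0,0,0.004,0]]}}

```text
time: 15.8
tool_pos: [0.558, -0.0034, 0.2278]
orientation: [-1.573, 0.501, 1.502]
wrist_force: [1.0, -1.0, -1.5]
grip_width: 0.0091
```

Emit:
{"method": "arm_command", "body": {"targets": [[-0.2,0.1,0,0,0,0.004,0],[-0.2,0,0,0,0,0.004,0],[-0.2,0.1,0,0,0,0.004,0],[-0.2,0,0,0,0,0.004,0],[-0.1,0.1,0,0,0,0.004,0]]}}

```text
time: 16.42
tool_pos: [0.5574, -0.0128, 0.2297]
orientation: [-1.573, 0.521, 1.502]
wrist_force: [0.3, 0.5, -2.3]
grip_width: 0.0092
```

```bash
python3 - <<'E'
from plan import *
print(lipnow(),read_state()["wrist_force"],read_state()["orientation"])
s=read_camera("scene");crop(s,"s11.png",280,150,90,70,8)
P1,r1=pour(-.058,.140,.56);st=rows(P1,r1,0,n=10)
E
```

```text
(np.float64(-0.001), np.float64(-0.0456), np.float64(0.1354)) [ 0.28915855  0.46802928 -2.29237406] [-1.5730481   0.5209535   1.50194019]
[[-0.1, 0.0, 0.0, 0.0, 0.0, 0.004, 0.0], [-0.1, -0.1, 0.0, 0.0, 0.0, 0.004, 0.0], [-0.1, 0.0, 0.0, 0.0, 0.0, 0.004, 0.0], [-0.2, 0.0, 0.0, 0.0, 0.0, 0.004, 0.0], [-0.1, 0.0, -0.1, 0.0, 0.0, 0.004, 0.0]]
[[-0.1, -0.1, 0.0, 0.0, 0.0, 0.004, 0.0], [-0.1, 0.0, 0.0, 0.001, 0.0, 0.004, 0.0], [-0.1, 0.0, 0.0, 0.0, 0.0, 0.004, 0.0], [-0.1, 0.0, 0.0, 0.001, 0.0, 0.003, 0.0], [-0.2, -0.1, 0.0, 0.0, 0.0, 0.004, 0.0]]
end [ 0.5577 -0.0217  0.2383] roterr 0.0004
```

View pics/s11.png

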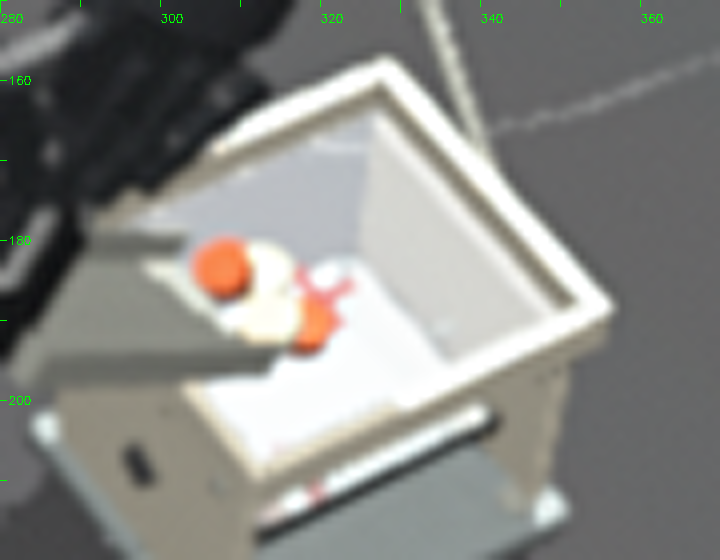

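Two pellets now lie flat in the dish, and the two rear ones still have their tails on the lip. I'll keep withdrawing.

Emit:
{"method": "arm_command", "body": {"targets": [[-0.1,0,0,0,0,0.004,0],[-0.2,0,0,0,0,0.004,0],[-0.1,0,0,0,0,0.004,0],[-0.2,0,0,0,0,0.004,0],[-0.1,0,0,0,0,0.004,0]]}}

```text
time: 17.1
tool_pos: [0.5569, -0.0188, 0.2332]
orientation: [-1.573, 0.541, 1.502]
wrist_force: [-0.3, 0.1, -1.5]
grip_width: 0.0091
```

Emit:
{"method": "arm_command", "body": {"targets": [[-0.2,-0.1,0,0,0,0.004,0],[-0.1,0,0,0,0,0.004,0],[-0.2,0,0,0,0,0.004,0],[-0.1,0,0,0,0,0.004,0],[0,0,0,0,0,0,0]]}}

```text
time: 17.73
tool_pos: [0.5566, -0.0233, 0.2371]
orientation: [-1.573, 0.557, 1.502]
wrist_force: [-0.2, 0.3, -1.3]
grip_width: 0.0097
```

```bash
python3 - <<'E'
from plan import *
print(lipnow(),read_state()["wrist_force"],read_state()["orientation"])
s=read_camera("scene");crop(s,"s12.png",280,150,90,70,8)
t=read_camera("top");crop(t,"t12.png",150,170,110,90,7)
E
```

```text
(np.float64(-0.001), np.float64(-0.0596), np.float64(0.1396)) [-0.15009773  0.3069595  -1.28692838] [-1.57292066  0.55672467  1.50199922]
```

View pics/s12.png

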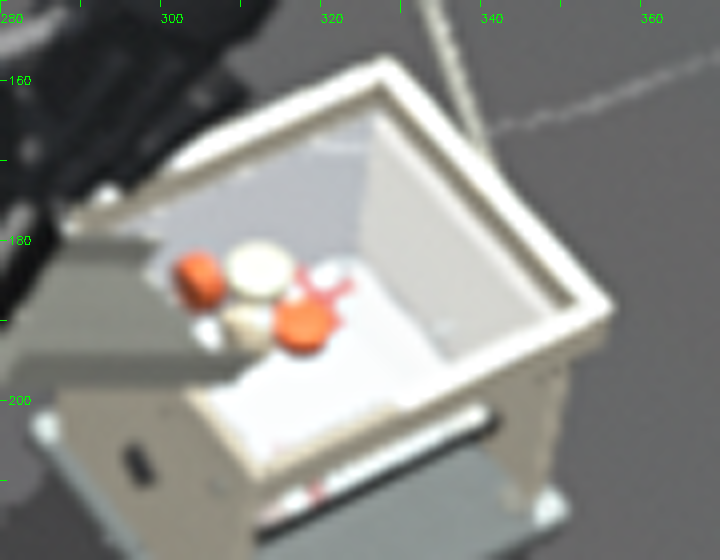

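View pics/t12.png

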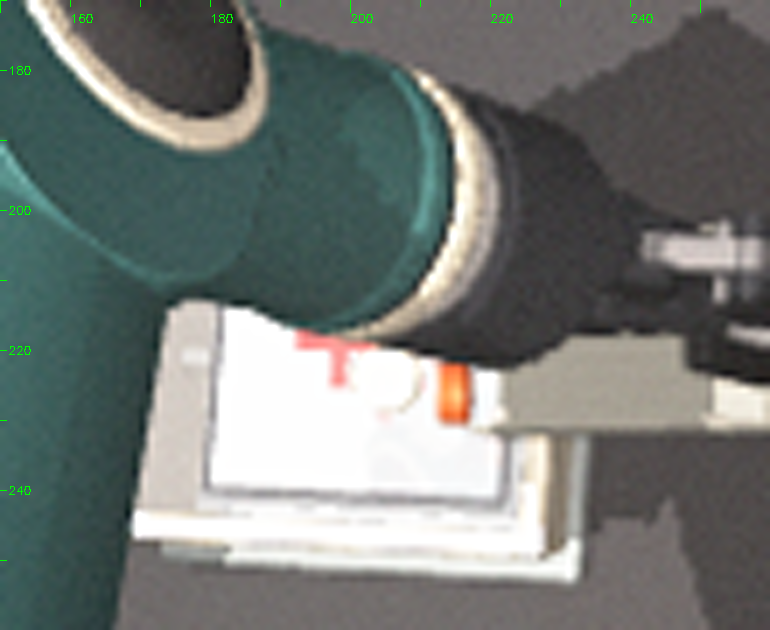

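```bash
python3 - <<'E'
from plan import *
t=read_camera("top");s=read_camera("scene")
c,z=np.cos(SY),np.sin(SY)
def sf(p): d=p[:2]-STAND; return (c*d[0]+z*d[1]).round(4),(-z*d[0]+c*d[1]).round(4)
for u,h in ((440,.121),(440,.132),(470,.135),(345,.127),(420,.127)): print(u,sf(at_z(t,(150+u/7-.4,170+395/7-.4),h)))
for (u,v),h in (((305,325),.131),((258,270),.131),((200,280),.13),((250,332),.13),((225,282),.121),((272,345),.121)): print(u,v,sf(at_z(s,(280+u/8-.4,150+v/8-.4),h)))
P1,r1=pour(-.068,.158,.56);st=rows(P1,r1,0,n=8)
E
```

```text
440 (np.float64(-0.0175), np.float64(-0.0364))
440 (np.float64(-0.0189), np.float64(-0.038))
470 (np.float64(-0.0187), np.float64(-0.0491))
345 (np.float64(-0.0199), np.float64(-0.0033))
420 (np.float64(-0.0186), np.float64(-0.0301))
305 325 (np.float64(0.0178), np.float64(-0.0217))
258 270 (np.float64(-0.0138), np.float64(-0.022))
200 280 (np.float64(-0.0215), np.float64(-0.0433))
250 332 (np.float64(0.0095), np.float64(-0.041))
225 282 (np.float64(-0.0219), np.float64(-0.0309))
272 345 (np.float64(0.0132), np.float64(-0.0327))
[[-0.2, -0.1, 0.0, 0.0, 0.0, 0.0, 0.0], [-0.2, -0.2, 0.0, 0.0, 0.0, 0.0, 0.0], [-0.2, -0.1, 0.0, 0.0, 0.0, 0.001, 0.0], [-0.2, -0.2, -0.1, 0.0, 0.0, 0.0, 0.0], [-0.3, -0.1, 0.0, 0.001, 0.0, 0.001, 0.0]]
[[-0.2, -0.2, 0.0, 0.0, 0.0, 0.0, 0.0], [-0.2, -0.1, 0.0, 0.001, 0.0, 0.001, 0.0], [-0.2, -0.2, 0.0, 0.0, 0.0, 0.0, 0.0]]
end [ 0.557  -0.0314  0.2562] roterr 0.0006
```

Emit:
{"method": "arm_command", "body": {"targets": [[-0.1,0,0,0,0,0,0],[-0.2,0,0,0,0,0,0],[-0.1,0,0,0,0,0,0],[-0.2,0,0,0,0,0,0],[-0.1,-0.1,0,0,0,0,0]]}}

```text
time: 18.55
tool_pos: [0.5562, -0.0289, 0.2417]
orientation: [-1.573, 0.557, 1.502]
wrist_force: [-0.2, 0.1, -1.6]
grip_width: 0.0092
```

Emit:
{"method": "arm_command", "body": {"targets": [[-0.2,-0.2,0,0,0,0,0],[-0.2,-0.2,0,0,0,0,0],[-0.2,-0.2,0,0,0,0,0],[-0.2,-0.3,0,0,0,0,0],[-0.2,-0.4,0,0,0,0,0]]}}

```text
time: 19.18
tool_pos: [0.5561, -0.0303, 0.2582]
orientation: [-1.573, 0.557, 1.502]
wrist_force: [-0.6, -0.1, -1.9]
grip_width: 0.0092
```

```bash
python3 - <<'E'
from plan import *
print(lipnow(),read_state()["wrist_force"],read_state()["orientation"])
s=read_camera("scene");crop(s,"s13.png",280,150,90,70,8)
P1,r1=pour(-.085,.195,.4);st=rows(P1,r1,0,n=6)
P1,r1=pour(-.13,.21,.0);st=rows(P1,r1,0,n=10,start=st)
E
```

```text
(np.float64(-0.0011), np.float64(-0.0666), np.float64(0.1608)) [-0.56042294 -0.06602764 -1.87668982] [-1.57280406  0.55671996  1.50206301]
[[-0.6, 0.0, 0.0, 0.001, 0.0, -0.026, 0.0], [-0.7, 0.0, 0.0, 0.0, 0.0, -0.026, 0.0], [-0.6, 0.0, 0.0, 0.001, 0.0, -0.026, 0.0], [-0.6, 0.0, -0.1, 0.0, 0.0, -0.026, 0.0], [-0.6, -0.1, 0.0, 0.001, 0.0, -0.026, 0.0]]
[[-0.7, 0.0, 0.0, 0.0, 0.0, -0.026, 0.0]]
end [ 0.5552 -0.0632  0.2776] roterr 0.0004
[[-0.5, 0.6, 0.0, 0.0, 0.0, -0.04, 0.0], [-0.6, 0.5, 0.0, 0.0, 0.0, -0.04, 0.0], [-0.5, 0.5, 0.0, 0.0, 0.0, -0.04, 0.0], [-0.6, 0.5, 0.0, 0.0, 0.0, -0.04, 0.0], [-0.6, 0.4, 0.0, 0.0, 0.0, -0.04, 0.0]]
[[-0.6, 0.5, 0.0, 0.0, 0.0, -0.04, 0.0], [-0.6, 0.4, 0.0, 0.0, 0.0, -0.04, 0.0], [-0.7, 0.4, 0.0, 0.0, 0.0, -0.04, 0.0], [-0.6, 0.3, 0.0, 0.0, 0.0, -0.04, 0.0], [-0.7, 0.4, 0.0, 0.0, 0.0, -0.04, 0.0]]
end [ 0.5504 -0.1319  0.2466] roterr 0.0004
```

View pics/s13.png

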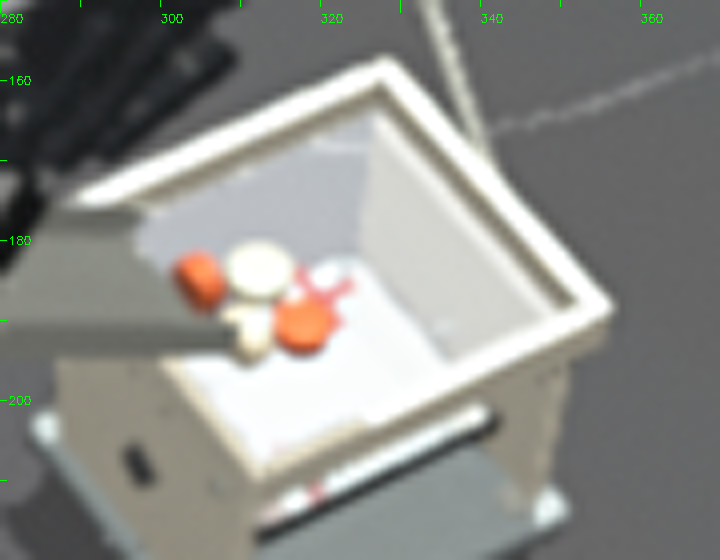

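Emit:
{"method": "arm_command", "body": {"targets": [[-0.6,-0.2,0,0,0,-0.02,0],[-0.7,-0.2,0,0,0,-0.026,0],[-0.7,0,0,0,0,-0.026,0],[-0.7,0,0,0,0,-0.026,0],[-0.7,0,0,0,0,-0.026,0]]}}

```text
time: 19.85
tool_pos: [0.5541, -0.0586, 0.2782]
orientation: [-1.573, 0.431, 1.502]
wrist_force: [0.6, 0.4, -2.6]
grip_width: 0.0091
```

Emit:
{"method": "arm_command", "body": {"targets": [[-0.9,0,0,0,0,-0.04,0],[-1.2,0,0,0,0,-0.05,0],[-1.2,0,0,0,0,-0.05,0],[-1.4,0,0,0,0,-0.05,0],[-1.4,0,0,0,0,-0.05,0]]}}

```text
time: 20.48
tool_pos: [0.5501, -0.1162, 0.2981]
orientation: [-1.573, 0.191, 1.503]
wrist_force: [0.7, 0.2, -2.1]
grip_width: 0.009
```

```bash
python3 - <<'E'
from plan import *
print(lipnow(),read_state()["wrist_force"],read_state()["orientation"])
s=read_camera("scene");crop(s,"s14.png",250,140,120,90,6)
t=read_camera("top");crop(t,"t14.png",150,170,110,90,7)
E
```

```text
(np.float64(-0.0012), np.float64(-0.1235), np.float64(0.2381)) [ 0.69803808  0.17532156 -2.05522925] [-1.57301045  0.19053568  1.502695  ]
```

View pics/s14.png

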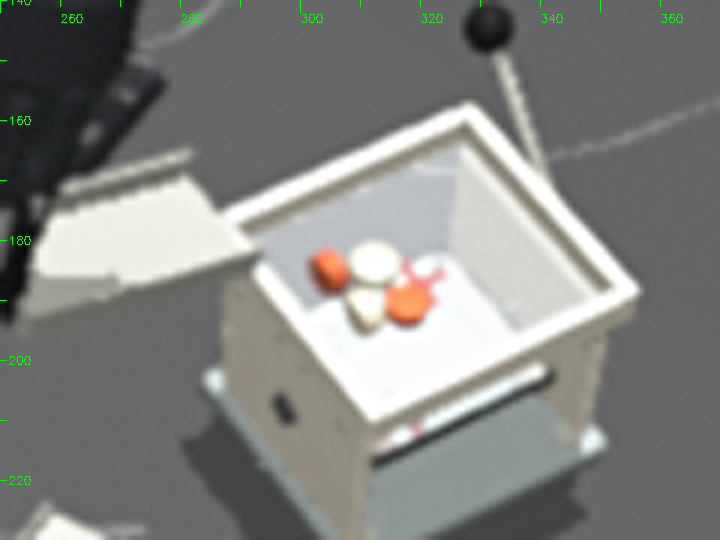

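View pics/t14.png

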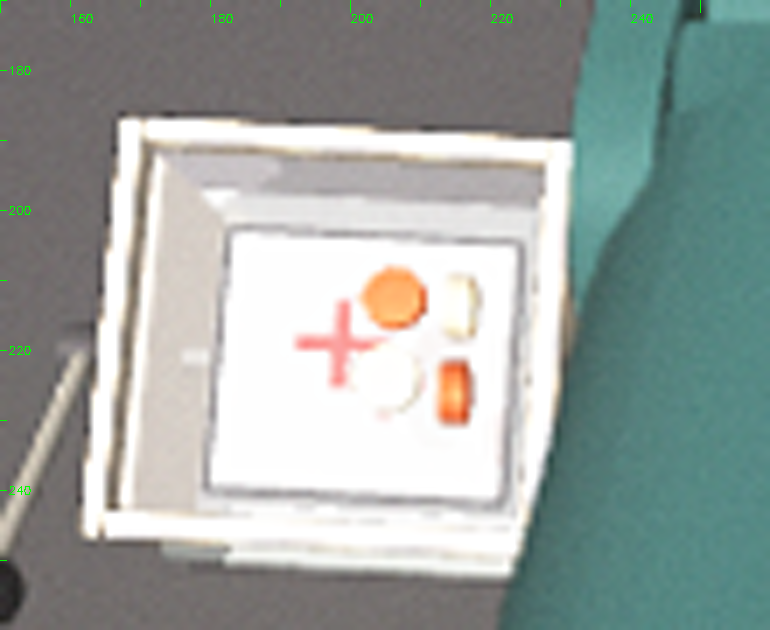

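All four pellets are inside the dish: two flat near top-view (206,212) and (205,224), two standing on edge near (215,214) and (215,226). Next I'll set the empty tray back where it came from.

```bash
python3 - <<'E'
from plan import *
r=R.from_euler("xyz",[-1.5717,-.002,1.130])
st=rows(np.array([.497,-.3095,.21]),r,0,vmax=3)
E
```

```text
[[-2.2, 1.6, 0.5, 0.005, 0.046, -0.024, 0.0], [-2.2, 1.5, 0.4, 0.005, 0.046, -0.024, 0.0], [-2.2, 1.4, 0.2, 0.005, 0.046, -0.024, 0.0], [-2.4, 1.4, 0.2, 0.005, 0.046, -0.024, 0.0], [-2.3, 1.3, 0.0, 0.004, 0.045, -0.024, 0.0]]
[[-2.4, 1.3, 0.0, 0.005, 0.046, -0.024, 0.0], [-2.4, 1.2, -0.2, 0.004, 0.045, -0.024, 0.0], [-2.4, 1.2, -0.3, 0.005, 0.046, -0.024, 0.0]]
end [ 0.4968 -0.3091  0.2101] roterr 0.0003
```

Emit:
{"method": "arm_command", "body": {"targets": [[-2.2,1.2,0.5,0.005,0.046,-0.024,0],[-2.2,1.5,0.4,0.005,0.046,-0.024,0],[-2.2,1.4,0.2,0.005,0.046,-0.024,0],[-2.4,1.4,0.2,0.005,0.046,-0.024,0],[-2.3,1.3,0,0.004,0.045,-0.024,0]]}}

```text
time: 21.2
tool_pos: [0.5182, -0.2333, 0.2458]
orientation: [-1.578, 0.071, 1.272]
wrist_force: [0.4, -0.0, -1.9]
grip_width: 0.0093
```

Emit:
{"method": "arm_command", "body": {"targets": [[-2.4,1.3,0,0.005,0.046,-0.024,0],[-2.4,1.2,-0.2,0.004,0.045,-0.024,0],[-2.4,1.2,-0.3,0.005,0.046,-0.024,0],[0,0,0,0,0,0,0],[0,0,0,0,0,0,0]]}}

```text
time: 21.82
tool_pos: [0.4989, -0.3035, 0.2127]
orientation: [-1.569, -0.002, 1.137]
wrist_force: [-0.2, 0.2, -1.8]
grip_width: 0.0094
```

```bash
python3 - <<'E'
from plan import *
P,Q,s=tool();print(P,s["orientation"])
r=R.from_euler("xyz",[-1.5717,-.002,1.130])
st=rows(np.array([.497,-.3095,.06]),r,0,vmax=3)
st=rows(np.array([.497,-.3095,.040]),r,0,vmax=.5,start=st)
E
```

```text
[ 0.49892453 -0.30347616  0.21271712] [-1.56909753 -0.00177885  1.13746814]
[[-0.1, 2.5, 0.0, 0.0, 0.001, 0.0, 0.0], [-0.1, 2.6, 0.0, -0.001, 0.001, 0.0, 0.0], [-0.1, 2.5, 0.0, 0.0, 0.001, 0.0, 0.0], [-0.1, 2.6, -0.1, -0.001, 0.001, 0.0, 0.0], [-0.1, 2.5, 0.0, 0.0, 0.002, 0.0, 0.0]]
[[-0.2, 2.6, 0.0, -0.001, 0.001, 0.0, 0.0]]
end [ 0.4969 -0.31    0.0597] roterr 0.0006
[[0.0, 0.5, 0.0, 0.0, 0.0, 0.0, 0.0], [0.0, 0.5, 0.0, 0.0, 0.0, 0.0, 0.0], [0.0, 0.5, 0.0, 0.0, 0.0, 0.0, 0.0], [0.0, 0.5, 0.0, 0.0, 0.0, 0.0, 0.0]]
end [ 0.4969 -0.3099  0.0397] roterr 0.0006
```

Emit:
{"method": "arm_command", "body": {"targets": [[0,2.5,0,0,0.001,0,0],[0,2.6,0,-0.001,0.001,0,0],[0,2.5,0,0,0.001,0,0],[-0.1,2.6,0,-0.001,0.001,0,0],[-0.1,2.5,0,0,0.001,0,0]]}}

```text
time: 22.45
tool_pos: [0.499, -0.3044, 0.0855]
orientation: [-1.572, -0.002, 1.134]
wrist_force: [-0.1, 0.2, -0.6]
grip_width: 0.0094
```

Emit:
{"method": "arm_command", "body": {"targets": [[-0.1,2,0,0,0.001,0,0],[0,0,0,0,0,0,0],[0,0,0,0,0,0,0]]}}

```text
time: 22.82
tool_pos: [0.498, -0.3073, 0.0667]
orientation: [-1.573, -0.001, 1.13]
wrist_force: [0.1, 0.0, -1.5]
grip_width: 0.0092
```

```bash
python3 - <<'E'
from plan import *
P,Q,s=tool();print(P,s["orientation"],s["wrist_force"])
s=read_camera("scene");crop(s,"s15.png",150,190,100,80,7)
E
```

```text
[ 0.49797992 -0.30726605  0.06673881] [-1.57313462e+00 -1.49972496e-03  1.13031711e+00] [ 0.14654887  0.00989395 -1.5485501 ]
```

View pics/s15.png

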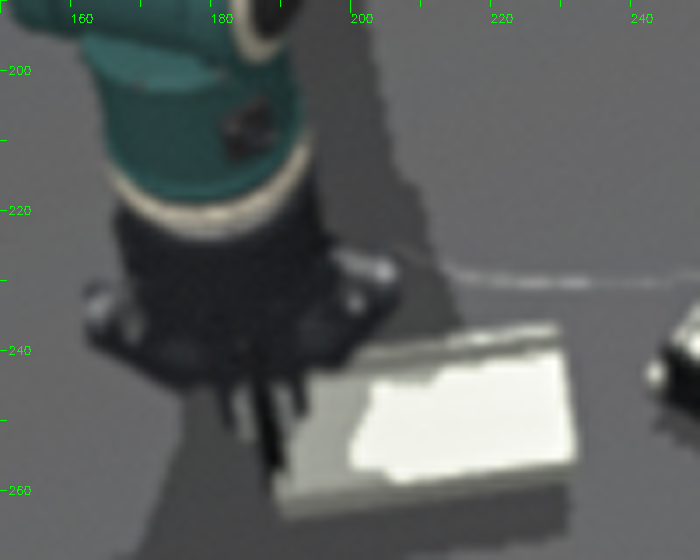

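Emit:
{"method": "arm_command", "body": {"targets": [[0,0.7,0,0,0,0,0],[0,0.6,0,0,0,0,0],[0,0.5,0,0,0,0,0],[0,0.4,0,0,0,0,0],[0,0.2,0,0,0,0,0]]}}

```text
time: 23.5
tool_pos: [0.497, -0.3071, 0.0415]
orientation: [-1.571, -0.001, 1.13]
wrist_force: [-0.3, 0.3, -2.6]
grip_width: 0.009
```

Emit:
{"method": "arm_command", "body": {"targets": [[0,0.1,0,0,0,0,0],[0,0.1,0,0,0,0,0],[0,0,0,0,0,0,0]]}}

```text
time: 23.88
tool_pos: [0.4973, -0.3072, 0.04]
orientation: [-1.572, -0.002, 1.13]
wrist_force: [-0.6, -0.4, -1.4]
grip_width: 0.0093
```

Emit:
{"method": "arm_command", "body": {"targets": [[0,0.1,0,0,0,0,0],[0,0,0,0,0,0,0]]}}

```text
time: 24.12
tool_pos: [0.4973, -0.3073, 0.0399]
orientation: [-1.572, -0.002, 1.13]
wrist_force: [-2.4, 1.4, 5.7]
grip_width: 0.0094
```

Contact with the bench is confirmed (z force +5.7 N and the height stopped changing). Releasing.

Emit:
{"method": "arm_command", "body": {"targets": [[0,0,0,0,0,0,2],[0,0,0,0,0,0,4],[0,0,0,0,0,0,4],[0,0,0,0,0,0,4]]}}

```text
time: 24.62
tool_pos: [0.4972, -0.3072, 0.0389]
orientation: [-1.572, -0.001, 1.13]
wrist_force: [0.4, 0.4, 0.5]
grip_width: 0.0401
```

Emit:
{"method": "arm_command", "body": {"targets": [[0,-0.5,0,0,0,0,4],[0,-1.5,0,0,0,0,4],[0,-3,0,0,0,0,4],[0,-4,0,0,0,0,4],[0,-4,0,0,0,0,4]]}}

```text
time: 25.25
tool_pos: [0.497, -0.3074, 0.1712]
orientation: [-1.573, -0.001, 1.129]
wrist_force: [0.0, -0.2, -0.2]
grip_width: 0.04
```

```bash
python3 - <<'E'
from plan import *
P,Q,s=tool();print(P,s["orientation"],s["wrist_force"],s["grip_width"])
s=read_camera("scene");crop(s,"s16.png",150,190,100,80,7)
E
```

```text
[ 0.49700046 -0.30743797  0.17120586] [-1.57256797e+00 -1.47891894e-03  1.12940164e+00] [ 0.02477358 -0.18692916 -0.18625873] 0.03997714766180377
```

View pics/s16.png

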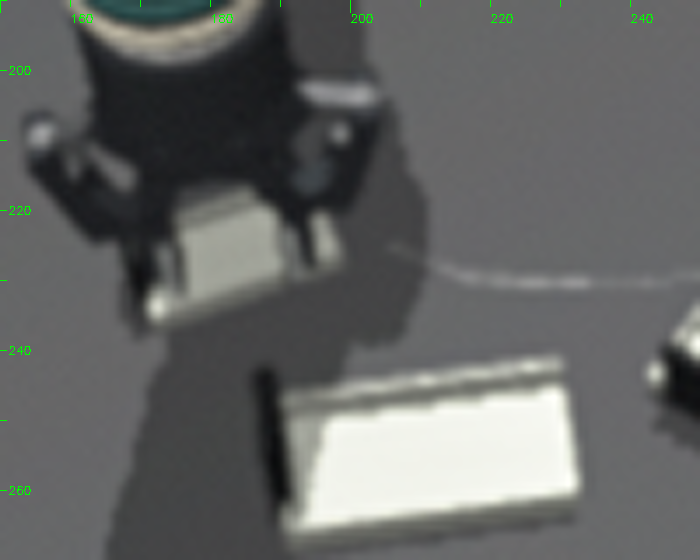

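```bash
cat >> plan.py <<'E'
def S2W(p):
    c,s=np.cos(SY),np.sin(SY);return np.array([STAND[0]+c*p[0]-s*p[1],STAND[1]+s*p[0]+c*p[1],p[2]])
def ballpose(m,lean=None,back=0.,deep=.005):
    a=.78-m
    b=S2W([-.14*np.sin(a),.106,.062+.14*np.cos(a)])
    lean=a if lean is None else lean
    r=R.from_rotvec(-lean*np.array([-np.sin(SY),np.cos(SY),0]))*Rtool(SY)
    return b+r.apply([0,deep-back,0]),r
E
python3 - <<'E'
from plan import *
s=read_camera("scene");t=read_camera("top")
# lens, constrained to stand y=0
lt=np.array([170+261.5/7-.43,75+447/7-.43]);ls=np.array([330+214.5/7-.43,220+163.5/7-.43])
f=lambda p:np.r_[proj(t,S2W([p[0],p[2],p[1]]))[0]-lt,proj(s,S2W([p[0],p[2],p[1]]))[0]-ls,p[2]*300]
r=least_squares(f,[.22,.09,0]);print(r.x,r.fun)
def draw(c,x,z,y,u0,v0,w,h,k,name):
    im=cv2.resize(c["frame"][v0:v0+h,u0:u0+w,::-1],None,fx=k,fy=k,interpolation=cv2.INTER_CUBIC)
    a=np.linspace(0,2*np.pi,40)
    for xx,col in ((x,(0,0,255)),(x+.03,(0,200,0))):
        pts=proj(c,[S2W([xx,y+.014*np.cos(q),z+.014*np.sin(q)]) for q in a])
        cv2.polylines(im,[np.int32(((pts-[u0,v0])+.5)*k)],True,col,1)
    return im
x,z,y=r.x
im=np.hstack([draw(t,x,z,0,185,100,45,45,9,""),draw(s,x,z,0,345,225,45,45,9,"")[:405]])
cv2.imwrite("pics/lens.png",im[:, :800])
d=np.array([x,z-.062]);print("m",np.arctan2(d[0],d[1])/2)
P,Q,_=tool()
st=rows(np.array([.47,-.2,.33]),Rtool(.6),5,vmax=5)
p,q=ballpose(0,lean=.6,back=.12);print(p)
st=rows(p,q,6,vmax=5,start=st)
E
```

```text
[ 0.22097745  0.09327909 -0.00157364] [ 0.67460278  0.6455457   1.33119547 -0.26318834 -0.47209321]
m 0.7150908369799357
[[2.2, -4.0, 1.8, 0.002, 0.132, 0.001, 5.0], [1.8, -3.9, 2.0, 0.001, 0.133, 0.001, 5.0], [1.6, -3.9, 2.3, 0.002, 0.132, 0.001, 5.0], [1.3, -4.0, 2.5, 0.001, 0.133, 0.001, 5.0]]
end [ 0.4697 -0.2001  0.3301] roterr 0.0005
[0.4121274  0.23944408 0.25644149]
[[2.2, 0.8, 4.4, -0.022, 0.072, -0.064, 6.0], [1.9, 0.9, 4.6, -0.022, 0.072, -0.064, 6.0], [1.5, 0.8, 4.6, -0.022, 0.072, -0.064, 6.0], [1.0, 0.8, 4.9, -0.022, 0.072, -0.064, 6.0], [0.7, 0.8, 4.8, -0.022, 0.072, -0.064, 6.0]]
[[0.2, 0.7, 5.0, -0.022, 0.072, -0.064, 6.0], [-0.1, 0.6, 4.9, -0.023, 0.072, -0.065, 6.0], [-0.5, 0.5, 5.0, -0.022, 0.072, -0.064, 6.0], [-0.9, 0.3, 4.9, -0.023, 0.072, -0.065, 6.0]]
end [0.4123 0.2396 0.2564] roterr 0.0003
```

View pics/lens.png

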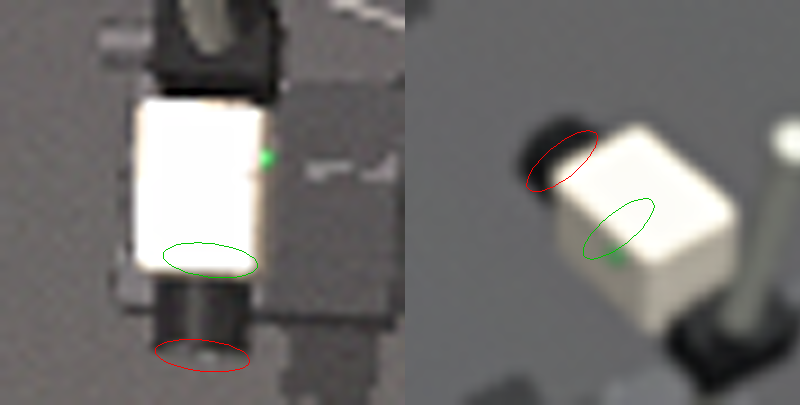

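```bash
cat > lens.py <<'E'
from plan import *
s=read_camera("scene");t=read_camera("top")
a=np.linspace(0,2*np.pi,60)
def circ(c,x,y,z): return proj(c,[S2W([x,y+.014*np.cos(q),z+.014*np.sin(q)]) for q in a])
def f(p):
    T=circ(t,*p);S=circ(s,*p)
    return np.r_[T[:,1].max()-(100+352/9-.5),T[:,0].min()-(185+155/9-.5),T[:,0].max()-(185+249/9-.5),
      S[:,0].min()-(345+(519-405)/9-.5),S[:,1].min()-(225+116/9-.5),p[1]*200]
r=least_squares(f,[.22,0,.095],diff_step=1e-3);print(r.x,r.fun);x,y,z=r.x
def draw(c,u0,v0,w,h,k):
    im=cv2.resize(c["frame"][v0:v0+h,u0:u0+w,::-1],None,fx=k,fy=k,interpolation=cv2.INTER_CUBIC)
    for xx,col in ((x,(0,0,255)),(x+.02,(0,200,0))):
        cv2.polylines(im,[np.int32(((circ(c,xx,y,z)-[u0,v0])+.5)*k)],True,col,1)
    return im
cv2.imwrite("pics/lens2.png",np.hstack([draw(t,185,100,45,45,8),draw(s,345,225,45,45,8)]))
print("m",np.arctan2(x,z-.062)/2)
E
python3 lens.py
```

```text
[ 0.22169321 -0.00233405  0.10542589] [ 0.48122803  0.17646297  0.368574    0.99439974 -0.20648151 -0.46680976]
m 0.6886813551476492
```

View pics/lens2.png

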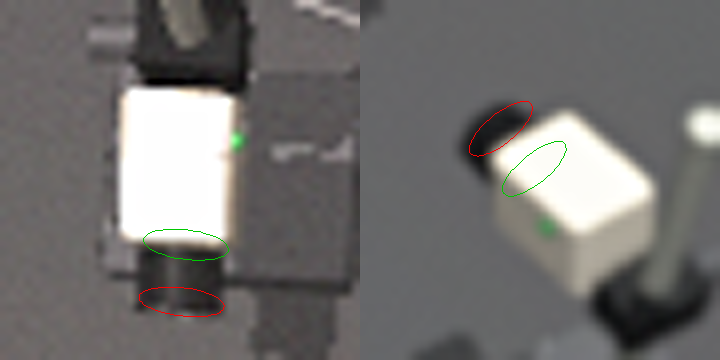

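```bash
python3 - <<'E'
from plan import *
s=read_camera("scene");t=read_camera("top")
def draw(c,u0,v0,w,h,k):
    im=cv2.resize(c["frame"][v0:v0+h,u0:u0+w,::-1],None,fx=k,fy=k,interpolation=cv2.INTER_CUBIC)
    im=cv2.convertScaleAbs(im,alpha=1.8,beta=20)
    for i in range(w): cv2.line(im,(i*k,0),(i*k,6 if (u0+i)%5 else 16),(0,255,0),1)
    for i in range(h): cv2.line(im,(0,i*k),(6 if (v0+i)%5 else 16,i*k),(0,255,0),1)
    return im
cv2.imwrite("pics/lens3.png",np.hstack([draw(t,195,120,25,30,16),draw(s,354,232,25,30,16)]))
E
```

```text
(no output)
```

View pics/lens3.png

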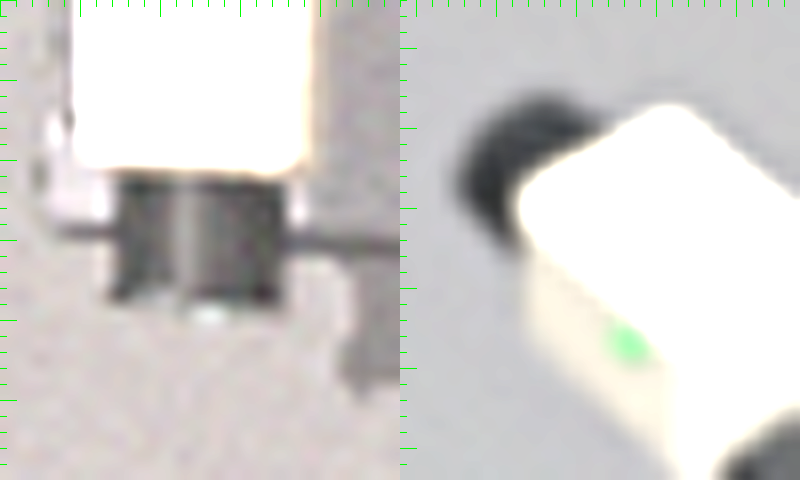

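```bash
cat > lens.py <<'E'
from plan import *
s=read_camera("scene");t=read_camera("top")
a=np.linspace(0,2*np.pi,60)
def circ(c,x,y,z): return proj(c,[S2W([x,y+.014*np.cos(q),z+.014*np.sin(q)]) for q in a])
for bt,bs in (((0,0),(0,0)),((.33,-.07),(.45,-.4))):
  for nm in ("both",):
    def f(p):
        T=circ(t,*p);S=circ(s,*p)
        return np.r_[T[:,1].max()-139.4-bt[1],T.mean(0)[0]-206.95-bt[0],T.mean(0)[1]-137.65-bt[1],
          S[:,0].min()-357.25-bs[0],S[:,1].min()-237.4-bs[1],p[1]*300]
    r=least_squares(f,[.22,0,.095],diff_step=1e-3);x,y,z=r.x;print(r.x.round(4),r.fun.round(2),"m",np.arctan2(x,z-.062)/2)
def draw(c,u0,v0,w,h,k,b):
    im=cv2.resize(c["frame"][v0:v0+h,u0:u0+w,::-1],None,fx=k,fy=k,interpolation=cv2.INTER_CUBIC)
    im=cv2.convertScaleAbs(im,alpha=1.6,beta=20)
    for xx,col in ((x,(0,0,255)),(x+.015,(0,200,0))):
        cv2.polylines(im,[np.int32(((circ(c,xx,y,z)-b-[u0,v0])+.5)*k)],True,col,1)
    return im
cv2.imwrite("pics/lens4.png",np.hstack([draw(t,195,120,25,30,16,bt),draw(s,354,232,25,30,16,bs)]))
E
python3 lens.py
```

```text
[ 0.2209 -0.0019  0.1034] [ 0.24  0.11  0.15  0.75 -0.09 -0.57] m 0.6927304207427822
[ 0.2208 -0.002   0.1048] [ 0.14 -0.26  0.05  0.34  0.03 -0.61] m 0.6895899838864459
```

View pics/lens4.png

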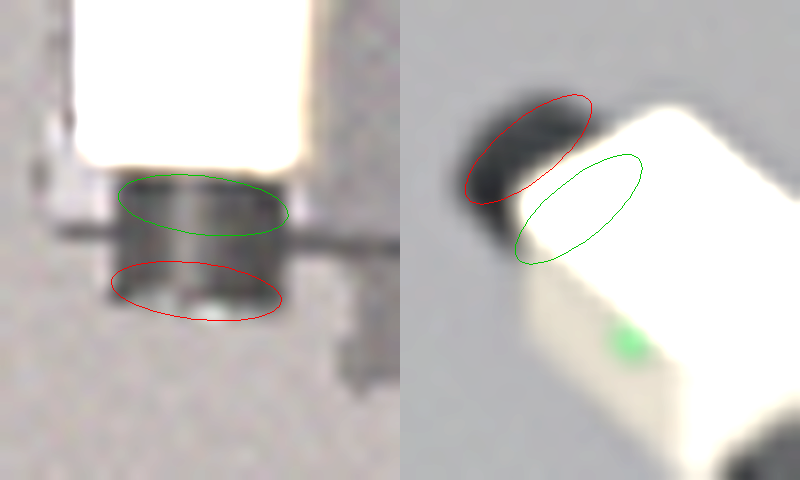

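Lens estimate in the stand frame: x = 0.221, z = 0.104 m, so the mirror target is m ≈ 0.69. Moving to the ball.

Emit:
{"method": "arm_command", "body": {"targets": [[2.2,-4,1.8,0,0.132,0,5],[1.8,-3.9,2,0,0.133,0,5],[1.6,-3.9,2.3,0,0.132,0,5],[1.3,-4,2.5,0,0.133,0,5],[0,0,0,0,0,0,6]]}}

```text
time: 26.32
tool_pos: [0.47, -0.198, 0.3291]
orientation: [-1.573, -0.006, 0.603]
wrist_force: [-0.7, -0.7, -0.5]
grip_width: 0.06
```

```bash
python3 - <<'E'
from plan import *
P,Q,s=tool();print(P,s["orientation"],s["qpos"].round(2))
p,q=ballpose(0,lean=.6,back=.14);print(p)
st=rows(p,q,6,vmax=5)
E
```

```text
[ 0.47000536 -0.19801341  0.32912942] [-1.57292752 -0.00606623  0.60308236] [-0.32  0.15  0.74  1.88 -0.12  1.15  1.06]
[0.40086158 0.24022492 0.2729482 ]
[[2.1, 0.6, 4.4, -0.022, 0.072, -0.063, 6.0], [1.8, 0.7, 4.7, -0.022, 0.072, -0.063, 6.0], [1.4, 0.6, 4.7, -0.022, 0.072, -0.064, 6.0], [1.0, 0.6, 4.8, -0.023, 0.073, -0.063, 6.0], [0.6, 0.6, 4.9, -0.022, 0.072, -0.064, 6.0]]
[[0.2, 0.5, 4.9, -0.023, 0.073, -0.063, 6.0], [-0.2, 0.3, 5.0, -0.023, 0.072, -0.064, 6.0], [-0.5, 0.3, 4.9, -0.022, 0.073, -0.063, 6.0], [-0.9, 0.0, 4.9, -0.023, 0.072, -0.064, 6.0]]
end [0.4012 0.2402 0.2734] roterr 0.0006
```

Emit:
{"method": "arm_command", "body": {"targets": [[2.1,0.4,4.4,-0.022,0.072,-0.063,6],[1.8,0.4,4.7,-0.022,0.072,-0.063,6],[1.4,0.5,4.7,-0.022,0.072,-0.064,6],[1,0.6,4.8,-0.023,0.073,-0.063,6],[0.6,0.6,4.9,-0.022,0.072,-0.064,6]]}}

```text
time: 26.95
tool_pos: [0.4304, 0.0445, 0.3008]
orientation: [-1.624, -0.332, 0.243]
wrist_force: [1.1, -0.1, -0.4]
grip_width: 0.06
```

Emit:
{"method": "arm_command", "body": {"targets": [[0.2,0.5,4.9,-0.023,0.073,-0.063,6],[-0.2,0.4,4.9,-0.023,0.072,-0.064,6],[-0.5,0.4,4.9,-0.022,0.073,-0.063,6],[-0.9,0.2,4.9,-0.023,0.072,-0.064,6],[0,0,0,0,0,0,6]]}}

```text
time: 27.58
tool_pos: [0.4072, 0.1885, 0.2771]
orientation: [-1.617, -0.523, 0.02]
wrist_force: [0.3, -0.4, -0.1]
grip_width: 0.06
```

```bash
python3 - <<'E'
from plan import *
P,Q,s=tool();print(P,s["orientation"],s["qpos"].round(2))
p,q=ballpose(0,lean=.6,back=.05);print(p)
st=rows(p,q,6,vmax=3)
s=read_camera("scene");crop(s,"s20.png",280,100,100,90,7)
t=read_camera("top");crop(t,"t20.png",130,190,100,80,7)
E
```

```text
[0.40723491 0.18853327 0.27705955] [-1.61651    -0.5227345   0.02014506] [-0.59 -0.09 -0.16  2.32  0.64  0.64 -1.21]
[0.45155778 0.23671113 0.198668  ]
[[0.0, 2.2, 1.3, 0.0, 0.019, -0.019, 6.0], [-0.1, 2.2, 1.3, -0.001, 0.019, -0.019, 6.0], [-0.1, 2.2, 1.3, 0.0, 0.02, -0.019, 6.0], [-0.2, 2.2, 1.2, -0.001, 0.019, -0.018, 6.0]]
end [0.4513 0.2364 0.1988] roterr 0.0006
```

View pics/s20.png

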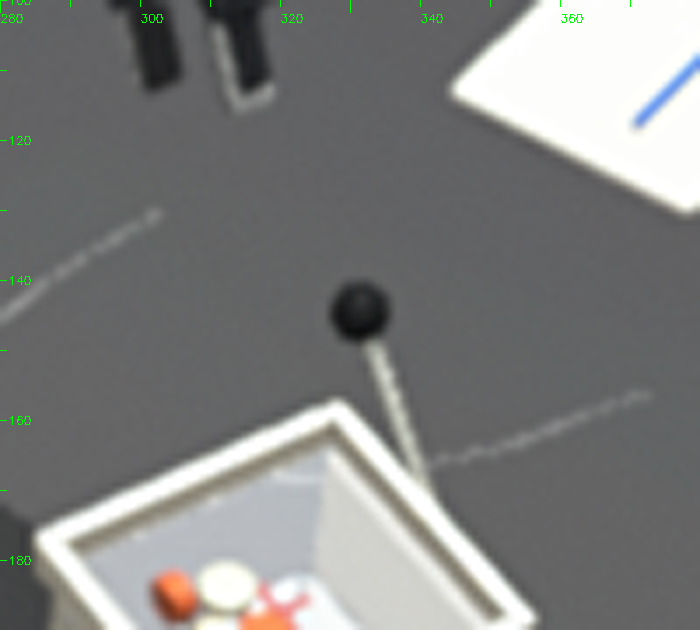

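View pics/t20.png

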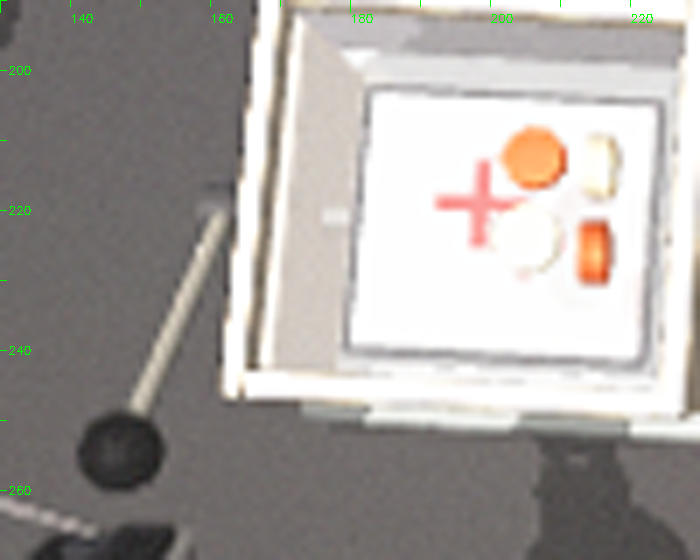

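```bash
python3 - <<'E'
from plan import *
p,q=ballpose(0,lean=.6,back=.10)
st=rows(p,q,6,n=4)
E
```

```text
[[-0.1, 1.0, 1.4, 0.0, 0.018, -0.019, 6.0], [-0.2, 0.9, 1.3, 0.0, 0.018, -0.019, 6.0], [-0.2, 1.0, 1.4, 0.0, 0.019, -0.018, 6.0], [-0.3, 0.9, 1.3, 0.0, 0.018, -0.019, 6.0]]
end [0.423  0.2387 0.2399] roterr 0.0003
```

Emit:
{"method": "arm_command", "body": {"targets": [[-0.1,0.9,1.4,0,0.018,-0.019,6],[-0.2,0.9,1.4,0,0.018,-0.019,6],[-0.2,1,1.4,0,0.018,-0.019,6],[-0.3,0.9,1.3,0,0.018,-0.019,6],[0,0,0,0,0,0,6]]}}

```text
time: 28.3
tool_pos: [0.4229, 0.2399, 0.2412]
orientation: [-1.572, -0.602, -0.068]
wrist_force: [0.7, -0.9, 0.8]
grip_width: 0.0599
```

```bash
python3 - <<'E'
from plan import *
P,Q,s=tool();print(P,s["orientation"],s["qpos"].round(2))
p,q=ballpose(0,lean=.6,back=.05);print(p)
st=rows(p,q,6,vmax=2)
p,q=ballpose(0,lean=.6,back=.0);print(p)
st=rows(p,q,6,vmax=1.5,start=st)
E
```

```text
[0.42292557 0.23988797 0.24121522] [-1.57168898 -0.60160201 -0.06843789] [-0.64  0.06 -0.24  2.31  0.95  0.62 -1.7 ]
[0.45155778 0.23671113 0.198668  ]
[[0.0, 1.7, 0.0, 0.0, 0.0, 0.001, 6.0], [0.0, 1.7, -0.1, 0.0, 0.0, 0.0, 6.0], [0.0, 1.7, 0.0, 0.0, 0.001, 0.001, 6.0]]
end [0.4516 0.2369 0.1992] roterr 0.0007
[0.47972233 0.23475903 0.15740122]
[[0.0, 1.3, 0.0, 0.0, 0.0, 0.0, 6.0], [0.0, 1.2, 0.0, 0.0, 0.0, 0.0, 6.0], [0.0, 1.3, 0.0, 0.0, 0.0, 0.0, 6.0], [0.0, 1.2, 0.0, 0.0, 0.0, 0.0, 6.0]]
end [0.4798 0.2349 0.1579] roterr 0.0007
```

Emit:
{"method": "arm_command", "body": {"targets": [[0,1.7,0,0,0,0,6],[0,1.7,-0.1,0,0,0,6],[0,1.7,0,0,0,0,6],[0,0,0,0,0,0,6]]}}

```text
time: 28.8
tool_pos: [0.4521, 0.236, 0.1999]
orientation: [-1.571, -0.603, -0.071]
wrist_force: [-0.1, 0.0, 0.3]
grip_width: 0.0602
```

```bash
python3 - <<'E'
from plan import *
P,Q,s=tool();print(P,s["orientation"],s["qpos"].round(2),s["wrist_force"])
p,q=ballpose(0,lean=.6,back=.0);print(p)
st=rows(p,q,6,vmax=1.5)
s=read_camera("scene");crop(s,"s21.png",290,110,80,70,9)
t=read_camera("top");crop(t,"t21.png",130,215,70,65,9)
E
```

```text
[0.45210922 0.23603302 0.19987529] [-1.57128213 -0.60264799 -0.07094065] [-0.63  0.18 -0.19  2.31  1.14  0.54 -1.86] [-0.09299013  0.02656586  0.33928602]
[0.47972233 0.23475903 0.15740122]
[[0.0, 1.3, 0.0, 0.0, 0.0, 0.001, 6.0], [-0.1, 1.2, 0.0, 0.0, 0.0, 0.001, 6.0], [0.0, 1.3, 0.1, 0.001, -0.001, 0.0, 6.0], [0.0, 1.3, 0.0, 0.0, 0.0, 0.001, 6.0]]
end [0.4801 0.235  0.1573] roterr 0.0007
```

View pics/s21.png

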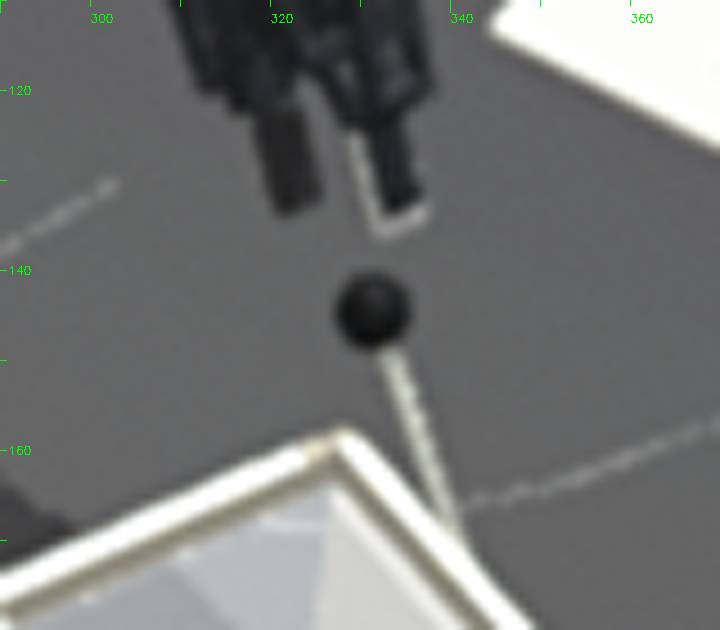

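View pics/t21.png

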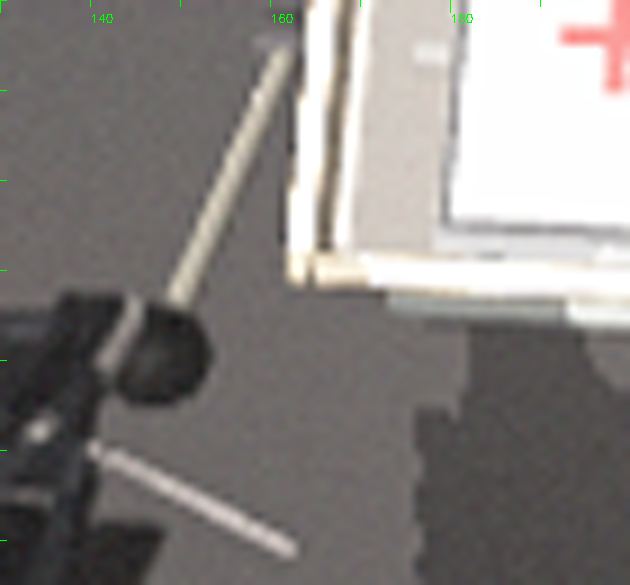

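Emit:
{"method": "arm_command", "body": {"targets": [[0,1.3,0,0,0,0,6],[0,1.3,0,0,0,0,6],[0,1.2,0,0,0,0,6],[-0.1,1.2,0,0,0,0,6],[0,0,0,0,0,0,6]]}}

```text
time: 29.52
tool_pos: [0.4792, 0.2359, 0.1588]
orientation: [-1.569, -0.604, -0.07]
wrist_force: [-0.2, -0.4, 0.1]
grip_width: 0.0599
```

```bash
python3 - <<'E'
from plan import *
P,Q,s=tool();print(P,s["orientation"],s["qpos"].round(2),s["wrist_force"])
p,q=ballpose(0,lean=.6,back=.0);print(p)
st=rows(p,q,6)
s=read_camera("scene");crop(s,"s22.png",290,110,80,70,9)
t=read_camera("top");crop(t,"t22.png",130,215,70,65,9)
E
```

```text
[0.47917721 0.23590873 0.15884098] [-1.56918981 -0.60384171 -0.06982861] [-0.63  0.29 -0.14  2.29  1.34  0.48 -2.03] [-0.18006998 -0.39536882  0.11343757]
[0.47972233 0.23475903 0.15740122]
[[0.0, 0.2, -0.1, -0.001, -0.001, 0.004, 6.0]]
end [0.4802 0.2348 0.1572] roterr 0.0006
```

View pics/s22.png

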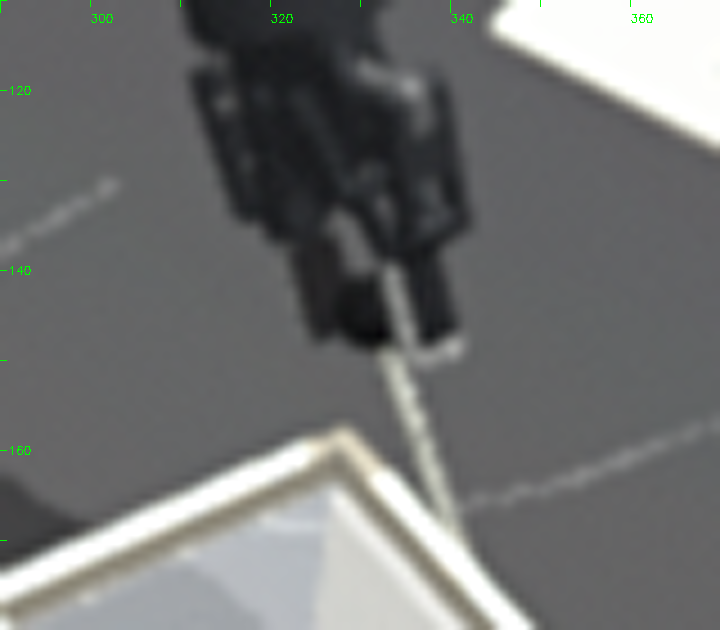

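View pics/t22.png

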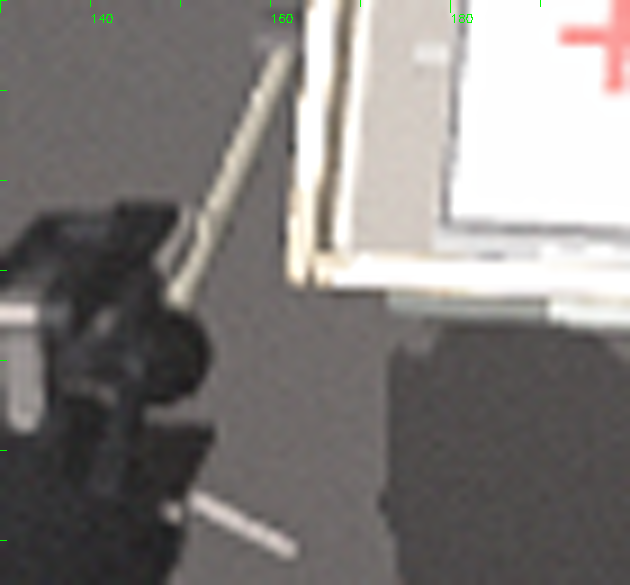

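Emit:
{"method": "arm_command", "body": {"targets": [[0,0.1,-0.1,0,0,0,5],[0,0,0,0,0,0,4],[0,0,0,0,0,0,3],[0,0,0,0,0,0,2.5],[0,0,0,0,0,0,1.5]]}}

```text
time: 30.25
tool_pos: [0.4792, 0.2354, 0.1578]
orientation: [-1.568, -0.604, -0.069]
wrist_force: [-5.0, -1.6, 3.7]
grip_width: 0.0252
```

```bash
python3 - <<'E'
from plan import *
P,Q,s=tool();print(P,s["orientation"],s["qpos"].round(2),s["wrist_force"],s["grip_width"])
p,q=ballpose(0,lean=.6,back=.0);print(p)
s=read_camera("scene");crop(s,"s23.png",290,110,80,70,9)
E
```

```text
[0.47916321 0.23540609 0.15782321] [-1.56840918 -0.60364724 -0.06943598] [-0.63  0.29 -0.14  2.3   1.35  0.48 -2.04] [-4.98844937 -1.61716756  3.72008145] 0.025188583016645075
[0.47972233 0.23475903 0.15740122]
```

View pics/s23.png

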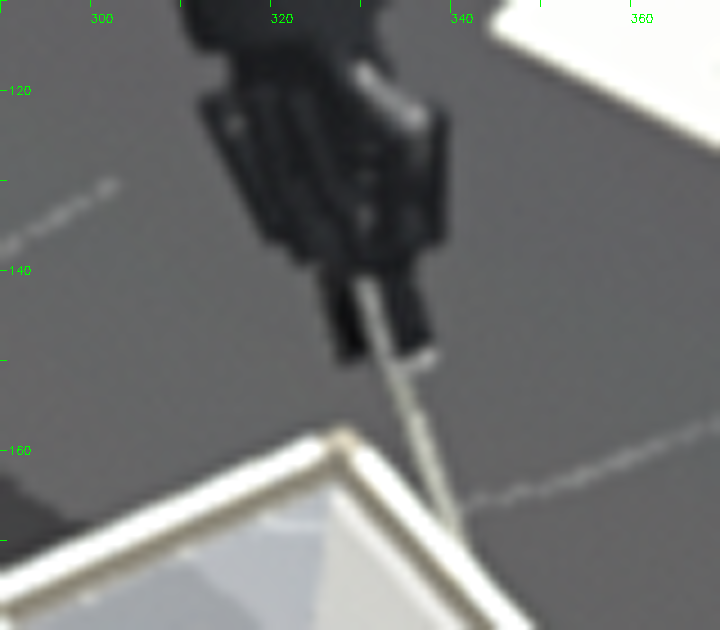

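Emit:
{"method": "arm_command", "body": {"targets": [[0,0,0,0,0,0,0],[0,0,0,0,0,0,0]]}}

```text
time: 30.55
tool_pos: [0.4791, 0.2354, 0.1578]
orientation: [-1.568, -0.604, -0.069]
wrist_force: [-5.0, -0.4, 4.3]
grip_width: 0.0251
```

```bash
python3 - <<'E'
from plan import *
P,Q,s=tool();print(P,s["orientation"],s["wrist_force"],s["grip_width"])
# keep the grasp offset: ball centre assumed at model m=0; offset in tool frame
b=S2W([-.14*np.sin(.78),.106,.062+.14*np.cos(.78)]);off=Q.inv().apply(P-b);print("off",off)
st=None
for m,l,n in ((.12,.5,4),(.24,.4,4),(.36,.29,4),(.48,.19,4),(.58,.1,4),(.66,.03,4)):
    a=.78-m;b=S2W([-.14*np.sin(a),.106,.062+.14*np.cos(a)])
    r=R.from_rotvec(-l*np.array([-np.sin(SY),np.cos(SY),0]))*Rtool(SY)
    st=rows(b+r.apply(off),r,0,n=n,start=st)
E
```

```text
[0.47914106 0.23537306 0.15780742] [-1.56844192 -0.6036179  -0.06944934] [-5.00153062 -0.41237056  4.28259182] 0.025125479226178454
off [-0.0003      0.00431355  0.00056277]
[[0.4, -0.1, 0.0, -0.001, 0.0, 0.026, 0.0], [0.4, 0.0, 0.0, 0.0, 0.0, 0.026, 0.0], [0.4, -0.1, 0.0, -0.001, 0.0, 0.026, 0.0], [0.4, -0.1, 0.0, 0.0, 0.0, 0.026, 0.0]]
end [0.491  0.2345 0.1689] roterr 0.0005
[[0.4, 0.0, 0.0, 0.0, 0.0, 0.025, 0.0], [0.4, -0.1, 0.0, 0.0, 0.0, 0.025, 0.0], [0.4, 0.0, 0.0, 0.0, 0.0, 0.025, 0.0], [0.4, -0.1, 0.0, 0.0, 0.0, 0.025, 0.0]]
end [0.5044 0.2336 0.1778] roterr 0.0005
[[0.4, 0.0, 0.0, 0.0, 0.0, 0.027, 0.0], [0.4, -0.1, 0.0, 0.0, 0.0, 0.028, 0.0], [0.4, 0.0, 0.0, 0.0, 0.0, 0.027, 0.0], [0.5, -0.1, 0.0, 0.0, 0.0, 0.028, 0.0]]
end [0.5197 0.2326 0.1856] roterr 0.0005
[[0.4, 0.0, 0.0, 0.0, 0.0, 0.025, 0.0], [0.4, -0.1, 0.0, 0.0, 0.0, 0.025, 0.0], [0.4, 0.0, 0.0, 0.0, 0.0, 0.025, 0.0], [0.4, -0.1, 0.0, 0.0, 0.0, 0.025, 0.0]]
end [0.5346 0.2315 0.1916] roterr 0.0005
[[0.3, 0.0, 0.0, 0.0, 0.0, 0.022, 0.0], [0.4, 0.0, 0.0, 0.0, 0.0, 0.023, 0.0], [0.3, -0.1, 0.0, 0.0, 0.0, 0.022, 0.0], [0.3, 0.0, 0.0, 0.0, 0.0, 0.023, 0.0]]
end [0.5473 0.2306 0.1946] roterr 0.0005
[[0.3, 0.0, 0.0, 0.0, 0.0, 0.017, 0.0], [0.3, -0.1, 0.0, 0.0, 0.0, 0.018, 0.0], [0.2, 0.0, 0.0, 0.0, 0.0, 0.017, 0.0], [0.3, 0.0, 0.0, 0.0, 0.0, 0.018, 0.0]]
end [0.5582 0.2299 0.1964] roterr 0.0005
```

Emit:
{"method": "arm_command", "body": {"targets": [[0.4,-0.1,0,0,0,0.026,0],[0.4,0,0,0,0,0.026,0],[0.4,-0.1,0,0,0,0.026,0],[0.4,-0.1,0,0,0,0.026,0]]}}

```text
time: 31.05
tool_pos: [0.4909, 0.2344, 0.1685]
orientation: [-1.569, -0.498, -0.069]
wrist_force: [0.2, -0.1, -3.8]
grip_width: 0.0251
```

Emit:
{"method": "arm_command", "body": {"targets": [[0.4,0,0,0,0,0.025,0],[0.4,-0.1,0,0,0,0.025,0],[0.4,0,0,0,0,0.025,0],[0.4,-0.1,0,0,0,0.025,0]]}}

```text
time: 31.55
tool_pos: [0.5034, 0.2335, 0.1771]
orientation: [-1.57, -0.397, -0.069]
wrist_force: [-3.6, 0.3, -0.9]
grip_width: 0.0253
```

```bash
cat > go.py <<'E'
from plan import *
import sys
P,Q,s=tool();print(P,s["orientation"],s["wrist_force"],s["grip_width"],s["qpos"].round(2))
off=np.array([-.0003,.0043,.0005])
b=P-Q.apply(off);d=b[:2]-STAND;c,z=np.cos(SY),np.sin(SY);xs=c*d[0]+z*d[1];ys=-z*d[0]+c*d[1]
print("ball stand",xs,ys,b[2],"m",.78+np.arctan2(xs,b[2]-.062),"r",np.hypot(xs,b[2]-.062))
st=None
for a_ in sys.argv[1:]:
    m,l,n=map(float,a_.split(","))
    a=.78-m;b=S2W([-.14*np.sin(a),.106,.062+.14*np.cos(a)])
    r=R.from_rotvec(-l*np.array([-np.sin(SY),np.cos(SY),0]))*Rtool(SY)
    st=rows(b+r.apply(off),r,0,n=int(n),start=st)
E
python3 go.py .36,.29,4 .48,.19,4; python3 - <<'E'
from plan import *
s=read_camera("scene");crop(s,"s24.png",290,110,80,85,7)
E
```

```text
[0.50344875 0.23353389 0.17713527] [-1.56974148 -0.39654811 -0.06871473] [-3.64347536  0.30980422 -0.91708333] 0.025271847730223933 [-0.38  0.3  -0.28  2.12  0.71  0.53 -1.29]
ball stand -0.07326520746864637 0.10591314832893753 0.18121696669523085 m 0.2289480470371228 r 0.13993025324580663
[[0.4, 0.0, 0.0, 0.0, 0.0, 0.027, 0.0], [0.5, -0.1, 0.0, 0.0, 0.0, 0.027, 0.0], [0.4, -0.1, 0.0, -0.001, 0.0, 0.026, 0.0], [0.5, 0.0, 0.0, 0.0, 0.001, 0.027, 0.0]]
end [0.5196 0.2324 0.1853] roterr 0.0007
[[0.4, 0.0, 0.0, 0.0, 0.0, 0.025, 0.0], [0.4, -0.1, 0.0, 0.0, 0.0, 0.025, 0.0], [0.4, -0.1, 0.0, 0.0, 0.0, 0.025, 0.0], [0.4, 0.0, 0.0, 0.0, 0.0, 0.025, 0.0]]
end [0.5345 0.2314 0.1912] roterr 0.0007
```

View pics/s24.png

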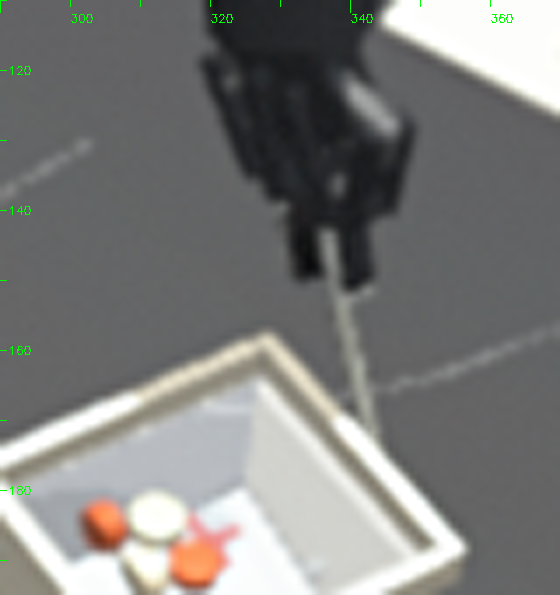

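The lever follows: the radius from the tool pose is 0.1399 m against the nominal 0.140. Continuing.

Emit:
{"method": "arm_command", "body": {"targets": [[0.4,0,0,0,0,0.027,0],[0.5,-0.1,0,0,0,0.027,0],[0.4,-0.1,0,0,0,0.026,0],[0.5,0,0,0,0,0.027,0]]}}

```text
time: 32.1
tool_pos: [0.5187, 0.2325, 0.185]
orientation: [-1.571, -0.288, -0.068]
wrist_force: [-9.0, 0.5, 4.9]
grip_width: 0.0249
```

Emit:
{"method": "arm_command", "body": {"targets": [[0.4,0,0,0,0,0.025,0],[0.4,-0.1,0,0,0,0.025,0],[0.4,-0.1,0,0,0,0.025,0],[0.4,0,0,0,0,0.025,0]]}}

```text
time: 32.6
tool_pos: [0.5327, 0.2315, 0.1905]
orientation: [-1.571, -0.186, -0.068]
wrist_force: [-9.6, 0.6, 3.6]
grip_width: 0.0248
```

```bash
python3 go.py .58,.1,4 .69,0.02,6
```

```text
[0.53270729 0.23151578 0.19051142] [-1.57137299 -0.18574377 -0.06831827] [-9.60457844  0.60000103  3.55596396] 0.02481641656912127 [-0.19  0.38 -0.41  1.92  0.38  0.75 -0.89]
ball stand -0.043052392215897295 0.10593018893574581 0.19479314474985546 m 0.4664860195453668 r 0.1395977355406151
[[0.4, 0.0, 0.0, 0.0, 0.0, 0.021, 0.0], [0.4, -0.1, 0.0, 0.0, 0.0, 0.022, 0.0], [0.4, 0.0, 0.0, 0.0, 0.0, 0.021, 0.0], [0.3, -0.1, 0.0, 0.0, 0.001, 0.022, 0.0]]
end [0.5472 0.2305 0.1948] roterr 0.0006
[[0.3, 0.0, 0.0, 0.0, 0.0, 0.013, 0.0], [0.2, 0.0, 0.0, 0.0, 0.0, 0.013, 0.0], [0.3, 0.0, 0.0, 0.0, 0.0, 0.013, 0.0], [0.2, -0.1, 0.0, 0.0, 0.0, 0.014, 0.0], [0.3, 0.0, 0.0, 0.0, 0.0, 0.013, 0.0]]
[[0.2, 0.0, 0.0, 0.0, 0.0, 0.014, 0.0]]
end [0.5621 0.2295 0.1968] roterr 0.0006
```

Emit:
{"method": "arm_command", "body": {"targets": [[0.4,0,0,0,0,0.024,0],[0.4,-0.1,0,0,0,0.024,0],[0.4,0,0,0,0,0.024,0],[0.3,0,0,0,0,0.024,0],[0,0,0,0,0,0,0]]}}

```text
time: 33.22
tool_pos: [0.5471, 0.2305, 0.1942]
orientation: [-1.572, -0.089, -0.069]
wrist_force: [-10.2, 0.9, 6.2]
grip_width: 0.0251
```

```bash
python3 go.py .69,-.02,6
```

```text
[0.54711237 0.2304662  0.19421764] [-1.57165771 -0.08886895 -0.06907483] [-10.16232858   0.86943844   6.22349393] 0.025145426399647314 [-0.14  0.44 -0.43  1.83  0.31  0.86 -0.79]
ball stand -0.02819312616643876 0.1058808144101535 0.19852772795429346 m 0.5763612678111842 r 0.13940829553293554
[[0.3, 0.0, 0.0, 0.0, 0.0, 0.018, 0.0], [0.2, -0.1, 0.0, 0.0, 0.0, 0.018, 0.0], [0.3, 0.0, 0.0, 0.0, 0.0, 0.018, 0.0], [0.2, 0.0, 0.0, 0.0, 0.0, 0.018, 0.0], [0.3, -0.1, 0.0, 0.0, 0.0, 0.018, 0.0]]
[[0.2, 0.0, 0.0, 0.001, 0.0, 0.019, 0.0]]
end [0.562  0.2294 0.1969] roterr 0.0002
```

```bash
python3 - <<'E'
from plan import *
s=read_camera("scene");crop(s,"s25.png",290,110,90,85,8)
t=read_camera("top");crop(t,"t25.png",130,185,110,80,7)
E
```

```text
(no output)
```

View pics/s25.png

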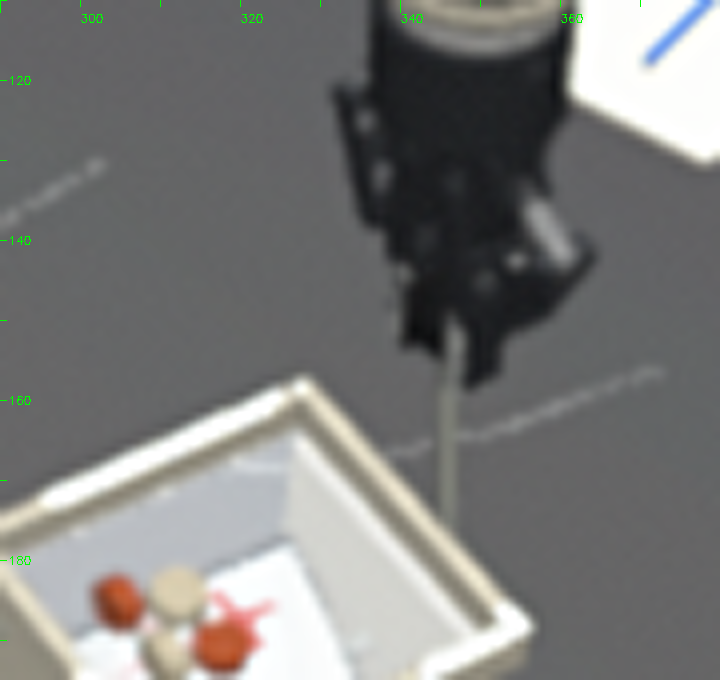

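View pics/t25.png

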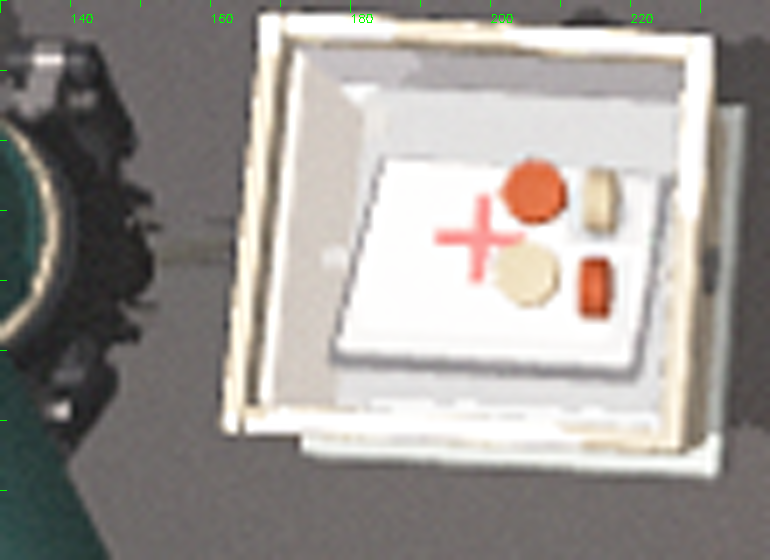

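The mirror is turning with the lever; its tilted plate is visible in the top view. Next are the last steps to 0.69.

Emit:
{"method": "arm_command", "body": {"targets": [[0.3,0,0,0,0,0.018,0],[0.3,0,0,0,0,0.018,0],[0.3,0,0,0,0,0.018,0],[0.3,0,0,0,0,0.018,0],[0.3,0,0,0,0,0.018,0]]}}

```text
time: 33.95
tool_pos: [0.5612, 0.2295, 0.1962]
orientation: [-1.572, 0.003, -0.068]
wrist_force: [-12.8, -1.7, 11.4]
grip_width: 0.0249
```

Emit:
{"method": "arm_command", "body": {"targets": [[0.1,0,0,0,0,0.018,0],[0,0,0,0,0,0,0],[0,0,0,0,0,0,0]]}}

```text
time: 34.33
tool_pos: [0.5627, 0.2294, 0.1963]
orientation: [-1.572, 0.019, -0.068]
wrist_force: [-10.7, -1.3, 10.7]
grip_width: 0.025
```

```bash
python3 go.py .69,-.02,1;  python3 - <<'E'
from plan import *
s=read_camera("scene");crop(s,"s26.png",290,110,90,85,8)
t=read_camera("top");crop(t,"t26.png",160,185,75,65,10)
E
```

```text
[0.56270713 0.2293995  0.19634401] [-1.57209758  0.01898024 -0.06846353] [-10.69446068  -1.32522721  10.70157395] 0.024964602296231358 [-0.1   0.51 -0.45  1.72  0.24  0.99 -0.71]
ball stand -0.0120972078099052 0.10589713886450787 0.2006381926887342 m 0.69296305186532 r 0.13916497730677294
[[-0.1, -0.1, 0.0, 0.001, 0.001, 0.001, 0.0]]
end [0.5617 0.2295 0.1974] roterr 0.0004
```

View pics/s26.png

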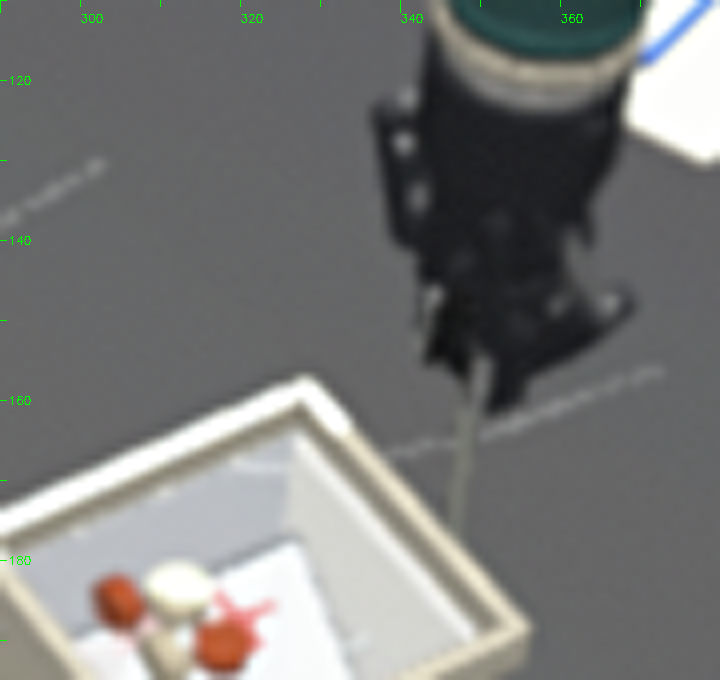

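View pics/t26.png

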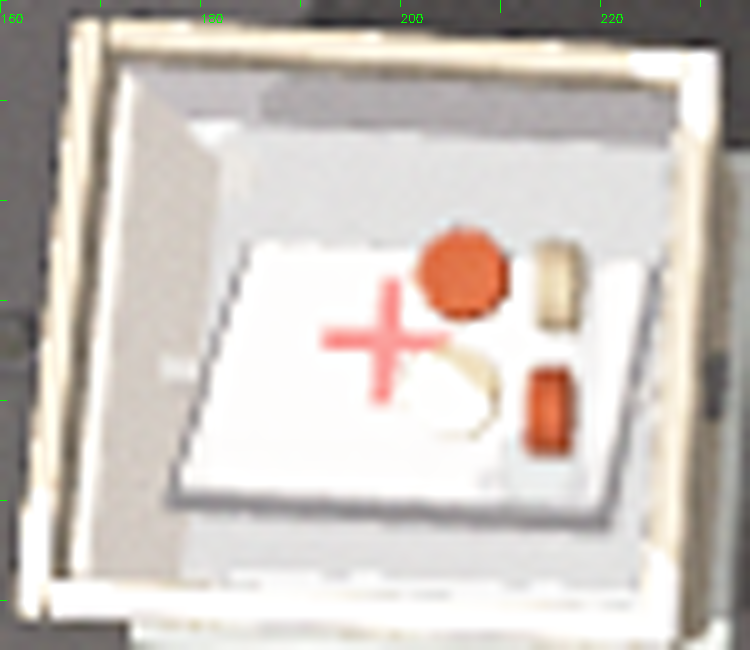

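```bash
cat > mir.py <<'E'
from plan import *
t=read_camera("top")
def cor(m,dx,dy,a,b,off):
    out=[]
    for sx,sy in ((1,1),(1,-1),(-1,-1),(-1,1)):
        x=sx*a; 
        out.append(S2W([dx+x*np.cos(m)+off*np.sin(m),dy+sy*b,.062-x*np.sin(m)+off*np.cos(m)]))
    return proj(t,out)
def go(px,u0,v0,k,name,free=True):
    uv=np.array([[u0+(x+.5)/k-.5,v0+(y+.5)/k-.5] for x,y in px])
    for fr in (0,1):
        def f(p): return np.r_[(cor(p[0],p[1],p[2],.048+(p[3] if fr else 0),.054+(p[4] if fr else 0),0)-uv).ravel(),p[3:]*100*(0 if fr else 1)]
        r=least_squares(f,[.3,0,0,0,0]);print(name,r.x.round(4),r.fun[:8].round(1))
go([(335,158),(627,172),(608,430),(312,415)],135,180,7,"park")
go([(250,243),(655,262),(605,515),(180,492)],160,185,10,"now")
go([(383,160),(662,178),(635,365),(338,352)],130,185,7,"mid .576")
E
python3 mir.py
```

```text
park [-0.0642  0.0009  0.0016  0.      0.    ] [ 0.5  0.5 -1.   0.6 -0.6 -0.6  1.1 -0.5]
park [-0.0027  0.0011  0.0016  0.0018  0.0021] [ 0.  -0.1 -0.   0.1  0.  -0.  -0.   0. ]
now [ 6.526e-01 -4.000e-04  1.200e-03  0.000e+00  0.000e+00] [ 0.6 -0.  -0.8  0.1 -0.3 -0.1  0.4  0.1]
now [ 6.563e-01 -4.000e-04  1.200e-03  2.000e-04  1.400e-03] [ 0.1 -0.1 -0.2  0.1  0.2 -0.1 -0.1  0.1]
mid .576 [ 5.692e-01 -2.000e-04  1.700e-03  0.000e+00  0.000e+00] [ 0.5  0.3 -0.1 -0.3 -0.6  0.1  0.2 -0.1]
mid .576 [ 5.175e-01 -3.000e-04  1.700e-03 -2.100e-03  9.000e-04] [-0.1  0.3  0.1 -0.3 -0.1  0.1  0.1 -0.1]
```

```bash
cat >> mir.py <<'E'
print("--")
def g(px,u0,v0,k,name):
    uv=np.array([[u0+(x+.5)/k-.5,v0+(y+.5)/k-.5] for x,y in px])
    for a in (.048,.049,.0498):
        f=lambda p:(cor(p[0],.0005,.0015,a,.0555,0)-uv).ravel()
        r=least_squares(f,[.5]);print(name,a,r.x.round(3),r.fun.round(1))
g([(250,243),(655,262),(605,515),(180,492)],160,185,10,"now")
g([(383,160),(662,178),(635,365),(338,352)],130,185,7,"mid .576")
# overlay
k=10;u0,v0=160,185
im=cv2.resize(t["frame"][v0:v0+65,u0:u0+75,::-1],None,fx=k,fy=k,interpolation=cv2.INTER_CUBIC)
for m,col in ((.64,(255,0,0)),(.69,(0,160,0)),(.74,(0,0,255))):
    q=cor(m,.0005,.0015,.0495,.0555,0);cv2.polylines(im,[np.int32((q-[u0,v0]+.5)*k)],True,col,1)
cv2.imwrite("pics/mir.png",im)
E
python3 mir.py | sed -n '/--/,$p'
```

```text
--
now 0.048 [0.651] [-0.  -0.4 -0.3 -0.3  0.2 -0.4 -0.2 -0.3]
now 0.049 [0.67] [ 0.1 -0.4 -0.2 -0.3  0.1 -0.4 -0.4 -0.2]
now 0.0498 [0.685] [ 0.2 -0.4 -0.2 -0.3  0.1 -0.4 -0.5 -0.2]
mid .576 0.048 [0.568] [ 0.1 -0.   0.5 -0.5  0.1 -0.1 -0.3 -0.4]
mid .576 0.049 [0.591] [ 0.2 -0.   0.6 -0.5 -0.  -0.  -0.5 -0.3]
mid .576 0.0498 [0.608] [ 0.3 -0.   0.7 -0.5 -0.1 -0.  -0.6 -0.3]
```

View pics/mir.png

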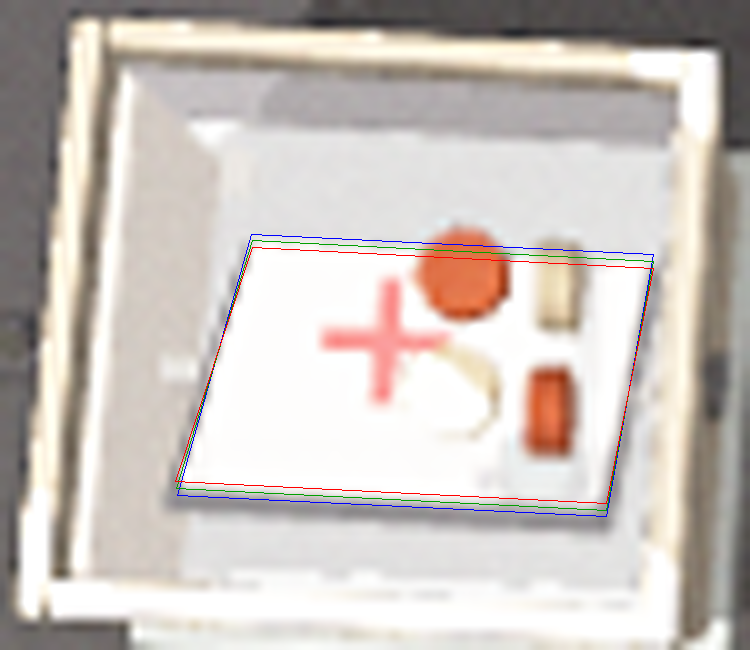

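Emit:
{"method": "arm_command", "body": {"targets": [[0,-0.05,0,0,0,0,0],[0,-0.04,0,0,0,0,0],[0,0,0,0,0,0,0],[0,0,0,0,0,0,0]]}}

```text
time: 35.02
tool_pos: [0.5624, 0.2294, 0.1964]
orientation: [-1.572, 0.02, -0.068]
wrist_force: [-10.2, 0.7, 7.0]
grip_width: 0.0254
```

```bash
python3 go.py; python3 - <<'E'
from plan import *
s=read_camera("scene");t=read_camera("top")
cv2.imwrite("pics/sf.png",cv2.resize(s["frame"][:,:,::-1],(800,600)));cv2.imwrite("pics/tf.png",cv2.resize(t["frame"][:,:,::-1],(800,600)))
E
```

```text
[0.56239417 0.2293778  0.19642488] [-1.5722415   0.01974107 -0.06820581] [-10.20775175   0.72353319   6.95737435] 0.02540998103329304 [-0.1   0.51 -0.45  1.72  0.24  0.99 -0.71]
ball stand -0.012404526011362292 0.10585457314282713 0.2007188370896433 m 0.6908151384841787 r 0.13927235199087276
```

View pics/sf.png

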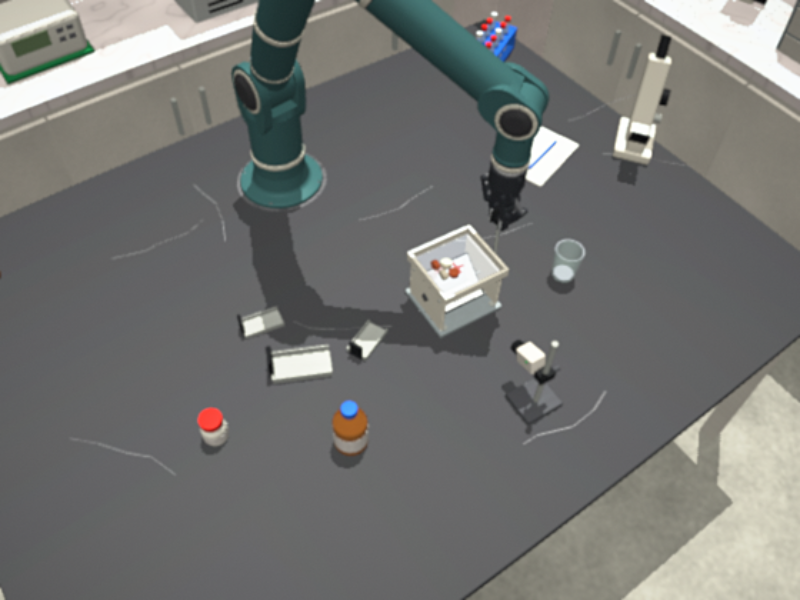

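View pics/tf.png

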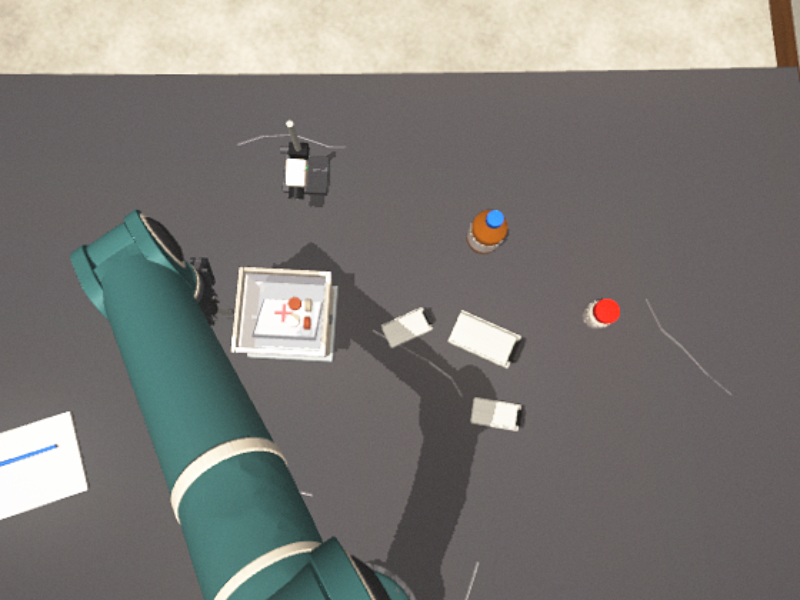

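Emit:
{"method": "arm_command", "body": {"targets": [[0,0,0,0,0,0,0],[0,0,0,0,0,0,0],[0,0,0,0,0,0,0],[0,0,0,0,0,0,0]]}}

```text
time: 35.62
tool_pos: [0.5624, 0.2294, 0.1964]
orientation: [-1.572, 0.02, -0.068]
wrist_force: [-10.4, -0.1, 6.9]
grip_width: 0.0246
```

```bash
python3 go.py; python3 -c "
from plant import close_job; print(close_job())"
```

```text
[0.56238715 0.22937535 0.19642946] [-1.57227029  0.0197496  -0.06815735] [-10.36165264  -0.08223422   6.90779892] 0.024649525219522055 [-0.1   0.51 -0.45  1.72  0.24  0.99 -0.71]
ball stand -0.012411298995926386 0.10585178560545144 0.20072343397987613 m 0.6907696420101456 r 0.13927753400292286
the job is handed in; nothing more can be done
None
```

I tipped all four pellets into the dish and set the empty tray upright back on the bench at its old spot. I then turned the mirror by its ball to about 0.69 rad and handed the job in at about 36 s, still holding the ball.

**Pellets:** two lie flat in the dish and two stand on edge. The rear pair hung on the lip and tipped as I withdrew the tray. The gripper did not come near them.

**Mirror angle:** the target from my lens estimate was 0.690 rad, with an uncertainty of about 0.01. The tool pose on the ball gave 0.691 rad and did not change over the last 0.6 s. Fitting the mirror's outline in the top camera gave 0.65 to 0.69, depending on the plate size assumed. That fit is coarser and slightly lower, so I kept the ball value. I could not see the reflection itself at the lens.

**Checks that looked odd:**
- The wrist force while holding was about 12 N, more than the spring alone should give.
- The finger opening on the ball read 25 mm for a 28 mm ball.

In the last pictures the camera, bottle, beaker and jar look unmoved.

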